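Set a new range's hob up for its test heating

ROBOT

A 7-joint arm with a two-finger parallel gripper is mounted at the origin on the work surface. World frame = base frame: x ahead of the robot, y to its left, z up, the work surface at z = 0. Lengths are in m, angles in rad, forces in N, time in s.
With the tool pointing down it reaches from about 0.425 to 0.875 m from the base axis. Payload 4.7 kg.
Tool frame: the origin (TCP) lies at the very end of the fingers, on their centre line; the grasp point (between the pads) lies 19 mm behind it; z points along the fingers, y is the line along which they close (so a half turn about z gives the same grasp; the last joint's range is limited). The gripper opens to 87 mm and grips with 3 to 60 N. Pads are 19 mm wide; open, the fingers measure 117 mm over their backs; the gripper's body (75 mm by 190 mm) begins 51 mm behind the grasp point.
Start: joints at [1.213, 0.321, -0.07, 1.45, 0.023, 1.371, -0.057], TCP at [0.236, -0.606, 0.194] pointing down, gripper open.
Joint ranges: [-2.86, 2.86], [-0.3, 2.09], [-1.38, 1.24], [0.06, 2.45], [-1.56, 4.7], [0.09, 2.05], [-2.69, 2.69]. Speed limits (rad/s): [2.57, 2.57, 3.14, 3.14, 3.14, 3.14, 3.14].

INTERFACE

Orientations are given as a rotation vector (axis times angle).
In Python, from bench import ctrl, vision gives the robot as it stands.
- The arm moves only by the tool jog_arm, never from a script. Its argument "increments" is a list of rows, each an object of numbers: "tx", "ty", "tz": the shift along the tool's x, y, z in mm; "wx", "wy", "wz": the turn, a rotation vector about the tool's x, y, z in rad; "gripper": the opening, from 0 (shut) to 1 (fully open). In form: [{"tx": .., "ty": .., "tz": .., "wx": .., "wy": .., "wz": .., "gripper": ..}, ...]. A call has exactly 5 rows; each row is the pose to reach, as a shift and turn from the pose commanded when the call began, along the tool's axes at that moment; what a row does not reach only later rows make up. A row lasts 1/12 s, in which the tool goes at most 41.7 mm and 7.16 degrees, less where a joint would pass 70% of its speed; a pose out of reach is approached as far as the arm can. A call with a gripper value outside its range is refused whole. The fingers move at their own pace and stop on an object; "grip_force" is the grip in N (left out, the last holds). Time passes only in rows, so rows that repeat a pose let the fingers close, or fill a call up. It gives the time, the measured TCP pose, the force, the opening and the grip force at its end, in the units of the state.
- ctrl.get_state(): the state, without advancing time (a new reading comes with each control period).
- vision.get_image(name): name is "side" or "top"; returns a dict with "color" (480x640x3 uint8, blue, green, red), "fx", "fy", "cx", "cy" (pixels), "extrinsics" (4x4, takes a point from world to camera coordinates). Camera axes: x right, y down, z forward; pixel columns grow to the right and rows downward; lengths in m; the calibration is good to about 2 mm. A picture is of the moment at which its call begins. There is no depth.
- ctrl.close_job(): hands the job in; it is judged then, once.
Trained networks look in the newest picture that a camera, given by its name, has taken for a name from the list of things; names that differ only in an ending like _2 or _b are one class to them, and where a whole thing is asked for, a point or a joint stands for the part that bears it (a point fixed in the world has none). Each returns a list of dicts, best first, with "conf" (0 to 1); they miss things now and then, are a little off and sometimes report something else, mostly with a low value. They report only what shows in the picture. A call takes as long as a camera call.
- vision.spot_in(camera, thing): "bbox" ([left, top, right, bottom] in pixels, round what is visible of it).
The state is a dict: "time": time; "joint_positions": joint angles; "qd": joint speeds; "joint_torque": joint torques, N m; "position": TCP position; "tool_rot": TCP orientation; "ft_force": force on the tool from outside, world axes, zero at the start; "torque": the same for the moment, N m; "grip_width": opening from 0.0 (shut) to 1.0 (fully open); "grip_force": force on a finger pad.
Only numpy, scipy, OpenCV 4.12 (cv2) and the standard library are available. Lean on these libraries where they do the work, as an engineer would, in place of code of your own. Each camera call takes 0.05 s, during which the arm holds its last target. There are 200 camera calls.

TASK

The yellow telescoping pot rail still sticks out over the marked places on the hob: squeeze in its red spring button and push the tube in to the next hole, let the button click out there, and do the same again, hole by hole, until it is locked three holes shorter. Then slide every lidded pot, without lifting or tipping it, onto a white ring of its own, well centred, and only when all the pots stand there throw the red isolator lever fully over, away from the robot. Leave the burner heads, tools, can and jet where they are.

Things in the scene. Friction and masses are not known exactly. Their poses are not given: they have to be found in the camera images.
- pot1: lidded steel pot, one rigid piece, 96 mm across (thin lid edge 100 mm), 0.4 to 0.65 kg, sliding easily on the hob (friction about 0.2); the lid reaches 53 mm high and in its middle stands a black cylindrical knob, 26 mm across, from 51 to 85 mm above the underside. Origin: centre of the underside, z up. Up to four such pots, all alike; an absent one reads None.
- pot2: lidded steel pot, one rigid piece, 96 mm across (thin lid edge 100 mm), 0.4 to 0.65 kg, sliding easily on the hob (friction about 0.2); the lid reaches 53 mm high and in its middle stands a black cylindrical knob, 26 mm across, from 51 to 85 mm above the underside. Origin: centre of the underside, z up. Up to four such pots, all alike; an absent one reads None.
- pot3: lidded steel pot, one rigid piece, 96 mm across (thin lid edge 100 mm), 0.4 to 0.65 kg, sliding easily on the hob (friction about 0.2); the lid reaches 53 mm high and in its middle stands a black cylindrical knob, 26 mm across, from 51 to 85 mm above the underside. Origin: centre of the underside, z up. Up to four such pots, all alike; an absent one reads None.
- pot4: lidded steel pot, one rigid piece, 96 mm across (thin lid edge 100 mm), 0.4 to 0.65 kg, sliding easily on the hob (friction about 0.2); the lid reaches 53 mm high and in its middle stands a black cylindrical knob, 26 mm across, from 51 to 85 mm above the underside. Origin: centre of the underside, z up. Up to four such pots, all alike; an absent one reads None.
- mark1: marked place for a pot: flat white painted ring on the hob, 112 mm outside and 100 mm inside, with a small white cross at its centre, no height. Origin: its centre, on the hob's surface. Four such marks in a row, about 125 mm apart; any pot may stand on any of them, one pot a mark.
- mark2: marked place for a pot: flat white painted ring on the hob, 112 mm outside and 100 mm inside, with a small white cross at its centre, no height. Origin: its centre, on the hob's surface. Four such marks in a row, about 125 mm apart; any pot may stand on any of them, one pot a mark.
- mark3: marked place for a pot: flat white painted ring on the hob, 112 mm outside and 100 mm inside, with a small white cross at its centre, no height. Origin: its centre, on the hob's surface. Four such marks in a row, about 125 mm apart; any pot may stand on any of them, one pot a mark.
- mark4: marked place for a pot: flat white painted ring on the hob, 112 mm outside and 100 mm inside, with a small white cross at its centre, no height. Origin: its centre, on the hob's surface. Four such marks in a row, about 125 mm apart; any pot may stand on any of them, one pot a mark.
- hob: flat dark steel hob plate, 420 x 980 mm and 8 mm thick, fixed; everything here stands on its top, 8 mm above the work surface. Origin: centre of its underside, x away from the robot, y to the left.
- rail: fixed bracket of the telescoping pot rail, left of the marks: dark 36 mm square post on a 50 mm foot, 75 mm high. Origin: centre of its underside; +x away from the robot. A bare steel tube (22 mm, black holes every 45 mm) runs from it along -y, axis 55 mm up; over it slides the yellow tube (30 mm across), which ends 135 mm beyond the red button on the -y side, 30 mm before it on the +y side.
- rail_grip (a point): point on the tube axis, 63 mm above the work surface, at the middle of the black square collar (36 mm long, 34 mm high) on the yellow sliding tube. The red button sticks out of the collar on the rail's +x side, face 27 mm from the axis; the flat back is 17 mm from the axis: pinch both together from above, 44 mm wide with the button out, 37 mm with it in. Moves with the tube.
- rail_tube (a joint): how far the yellow outer tube is pushed in over the bare tube, towards the bracket (the rail body's +y): m, 0 as found (first hole), 0.045, 0.090 and 0.135 at the next three holes, end stop at 0.145. In a hole it has 3 mm play either way. It slides with about 3 N of friction and stays where it is left.
- rail_button (a joint): how far the red sprung button is pressed in: m, 0 fully out (clicked into a hole), 0.007 fully in; 3 N to start, 6.5 N fully in. The tube is free to slide only while it is pressed more than 5 mm; let go between holes it stays about 5 mm in and pops out by itself as the tube reaches a hole.
- isolator (a joint): red-knobbed isolator lever on a grey block: rad, 0 off (leaning 0.5 rad from upright towards the block's -x, the robot's side), 1.0 fully over (leaning 0.5 rad away from the robot). It pivots about the block's y, 30 mm above the work surface, moves with under 2 N at the tip, and stays where it is left.
- isolator_tip (a point): centre of the red ball (26 mm) on the end of the isolator lever, 80 mm from its pivot.
- isolator_base: grey block (70 x 50 mm, 25 mm high) under the isolator lever, fixed. Origin: centre of its underside; +x is the way the lever is thrown.
- burner1: loose gas burner head, aluminium with a brass cap, 72 mm across, 28 mm high, standing in the row of pots; to be left alone. Origin: centre of its underside.
- burner2: a second such burner head, beyond the marks; leave alone.
- wrench: loose steel wrench lying beyond the marks; leave alone. Origin: under its middle.
- screwdriver: loose screwdriver with orange handle lying beyond the marks; leave alone. Origin: under its middle.
- spray_can: blue can, 52 mm across, 150 mm high, behind the rail; leave alone. Origin: centre of its underside.
- jet: small brass gas jet, 26 mm across, 32 mm high, near the left edge of the hob; leave alone. Origin: centre of its underside.

How it is judged:
By the outcome, as a careful person would: the job done as asked, in the order asked, and still so for the second after the job is handed in, with the robot touching nothing.
Of pot1, pot2, pot3, pot4 only 3 to 4 are there at a start; the rules pass over those that are not, and their reading is None.
At some moment in a run one of pot1, pot2, pot3, pot4 may be knocked a few centimetres aside while the robot is not near it.
Once in a run the grip may slacken for a moment while it holds something.
It also fails if it takes over 192 s, if anything falls off the work surface, if the arm or the gripper's body presses on something with over 40 N, if the wrist force passes 120 N, or if a joint passes its speed limit or range.

## Working session

There is one attempt and no reset: what is moved stays moved. The work goes in short steps, Python scripts to look and compute and a tool call to move; the robot and the scene stay as the last step left them, time stands still between calls to the robot, and variables do not carry over. Pictures are saved under pics/ and viewed, at most 14 in all, crops included, and the job is handed in when it is done.

Besides the shell and the picture viewer there is one more tool, called as a command line: name --argument value ..., lists and objects as JSON in quotes. jog_arm: Moves the arm, as the interface text tells. Its arguments: {"type":"object","properties":{"increments":{"type":"array"},"grip_force":{"type":"number"}},"required":["increments"]}

```bash
ls; mkdir -p pics
cat > h.py <<'E'
import numpy as np, cv2
from bench import ctrl, vision
def cam(n):
    return vision.get_image(n)
def pix2z(im,u,v,z):
    E=np.array(im["extrinsics"]);R,t=E[:3,:3],E[:3,3]
    d=R.T@np.array([(u-im["cx"])/im["fx"],(v-im["cy"])/im["fy"],1.0]);c=-R.T@t
    return c+d*(z-c[2])/d[2]
def proj(im,p):
    E=np.array(im["extrinsics"]);q=E[:3,:3]@np.array(p)+E[:3,3]
    return im["fx"]*q[0]/q[2]+im["cx"],im["fy"]*q[1]/q[2]+im["cy"]
E
python3 - <<'E'
from h import *
for n in ("side","top"):
    im=cam(n); cv2.imwrite(f"pics/{n}0.png",im["color"])
    E=np.array(im["extrinsics"]); print(n,im["fx"],im["cx"],im["cy"],-E[:3,:3].T@E[:3,3],E[:3,:3].round(3).tolist())
s=ctrl.get_state(); print(s)
for n in ["pot1","mark1","rail","rail_grip","isolator_tip","burner1"]:
    print(n,[(np.round(b["bbox"]).tolist(),round(b["conf"],2)) for b in vision.spot_in("top",n)])
E
```

```text
pics
side 532.1908248436374 315.59076968311604 242.89503113513203 [0.17350222 0.93418756 0.63077133] [[-0.913, -0.407, 0.012], [-0.209, 0.442, -0.872], [0.35, -0.799, -0.489]]
top 567.8452321888243 320.6872022104313 242.7060702839868 [0.43920552 0.03984654 1.39779027] [[-0.006, -1.0, 0.022], [-0.994, 0.003, -0.111], [0.11, -0.023, -0.994]]
{'time': 0.1, 'joint_positions': array([ 1.21308128,  0.32177503, -0.07008602,  1.45158817,  0.02261044,
        1.37082536, -0.05690479]), 'qd': array([-0.00239015, -0.00285591,  0.0008638 , -0.00265591, -0.00016839,
       -0.00088932, -0.00125772]), 'joint_torque': array([-1.56561523e-04, -4.92568409e+01, -4.05836692e-01, -3.13402104e+01,
       -6.42074109e-02,  3.95350065e-02,  7.41622716e-05]), 'position': array([ 0.23588917, -0.60507029,  0.19303632]), 'tool_rot': array([-3.08572673e+00, -5.80404719e-01,  6.87709255e-04]), 'ft_force': array([0.02998762, 0.78862606, 0.05606814]), 'torque': array([0.01373631, 0.01089431, 0.03122689]), 'grip_force': 0.0, 'grip_width': 1.0006454517753718}
pot1 [([346.0, 279.0, 389.0, 320.0], 0.66), ([396.0, 274.0, 441.0, 318.0], 0.56), ([233.0, 266.0, 279.0, 309.0], 0.56)]
mark1 [([265.0, 224.0, 309.0, 268.0], 0.81), ([367.0, 229.0, 411.0, 270.0], 0.69), ([172.0, 297.0, 187.0, 317.0], 0.62), ([415.0, 222.0, 458.0, 270.0], 0.57)]
rail [([158.0, 227.0, 306.0, 250.0], 0.83)]
rail_grip [([238.0, 228.0, 305.0, 248.0], 0.73)]
isolator_tip [([175.0, 299.0, 188.0, 316.0], 0.65), ([321.0, 223.0, 366.0, 264.0], 0.37)]
burner1 [([295.0, 284.0, 324.0, 313.0], 0.96), ([253.0, 183.0, 284.0, 210.0], 0.69)]
```

View pics/top0.png

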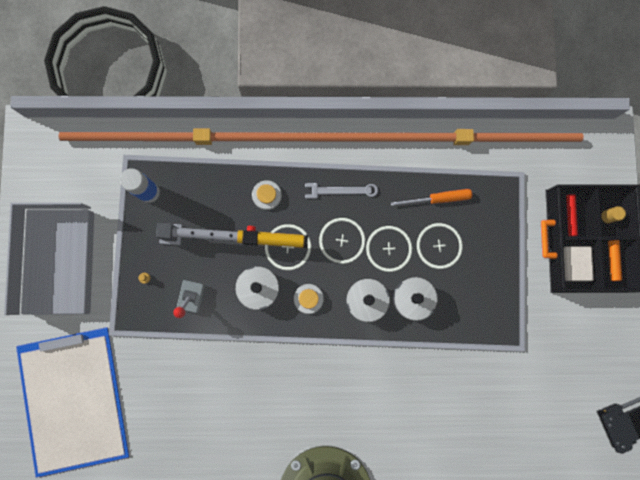

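View pics/side0.png

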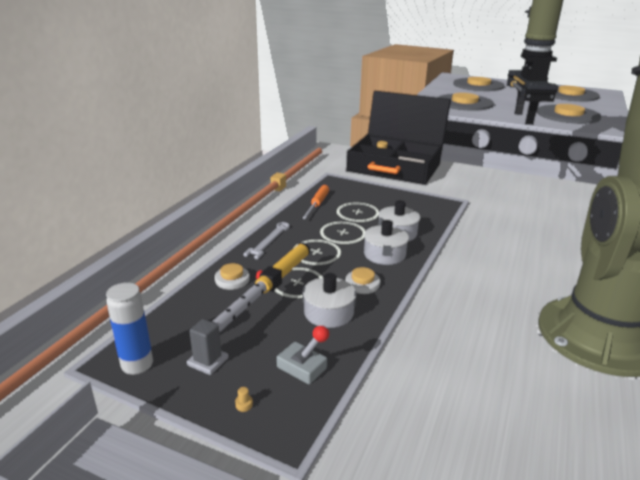

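Three pots (knobs ≈(256,288), (369,300), (416,298)); ring crosses ≈(287,246), (342,240), (389,248), (439,245); red button ≈(250,228), collar ≈(251,237), isolator ball ≈(179,312), burner1 (309,299) lies in the pot row.

```bash
cat >> h.py <<'E'
def cent(m,u,v,r):
    """centroid of mask m within r px of (u,v)"""
    ys,xs=np.nonzero(m); k=np.hypot(xs-u,ys-v)<r
    return (xs[k].mean(),ys[k].mean(),k.sum()) if k.any() else None
def masks(c):
    c=c.astype(int);b,g,r=c[...,0],c[...,1],c[...,2]
    return dict(red=(r>130)&(g<70)&(b<70),dark=(c.max(2)<50),white=(c.min(2)>170),yellow=(r>150)&(g>120)&(b<90))
E
python3 - <<'E'
from h import *
im=cam("top");M=masks(im["color"])
for u,v in [(256,288),(369,300),(416,298)]:
    c=cent(M["dark"],u,v,9); print("knob",c,pix2z(im,c[0],c[1],.093 if c else 0).round(4))
for u,v in [(287,246),(342,240),(389,248),(439,245)]:
    c=cent(M["white"],u,v,6)
    if c: print("cross",c,pix2z(im,c[0],c[1],.008).round(4))
    ys,xs=np.nonzero(M["white"]);d=np.hypot(xs-u,ys-v);k=(d<27)&(d>17)
    (a,b),s,_=cv2.fitEllipse(np.c_[xs[k],ys[k]].astype(np.float32)); print("  ring",a,b,s,pix2z(im,a,b,.008).round(4))
for n,u,v,z in [("btn",250,228,.063),("ball",179,312,.1)]:
    c=cent(M["red"],u,v,9); print(n,c,pix2z(im,c[0],c[1],z).round(4))
for n,u,v,z in [("post",168,234,.083),("tubeend",306,241,.063)]: print(n,pix2z(im,u,v,z).round(4))
ys,xs=np.nonzero(M["yellow"]);k=(abs(xs-280)<32)&(abs(ys-239)<14)
print("tube",np.polyfit(xs[k],ys[k],1),xs[k].min(),xs[k].max())
x0,x1=xs[k].min(),xs[k].max();p=np.polyfit(xs[k],ys[k],1)
for x in(260,300): print(pix2z(im,x,np.polyval(p,x),.078).round(4))
c=cv2.resize(im["color"][205:265,150:320],None,fx=4.7,fy=4.7,interpolation=cv2.INTER_CUBIC);cv2.imwrite("pics/rail.png",c)
E
```

```text
knob (np.float64(256.2244897959184), np.float64(287.38775510204084), np.int64(49)) [0.4819 0.1577 0.093 ]
knob (np.float64(369.3255813953488), np.float64(299.4186046511628), np.int64(43)) [ 0.4531 -0.101   0.093 ]
knob (np.float64(417.6393442622951), np.float64(298.39344262295083), np.int64(61)) [ 0.4548 -0.2123  0.093 ]
  ring 287.3865051269531 246.6791534423828 (42.84352111816406, 43.61863708496094) [0.5841 0.0896 0.008 ]
cross (np.float64(341.5882352941176), np.float64(239.76470588235293), np.int64(17)) [ 0.6008 -0.0439  0.008 ]
  ring 342.30950927734375 239.91983032226562 (41.312278747558594, 45.23747253417969) [ 0.6004 -0.0457  0.008 ]
cross (np.float64(388.42105263157896), np.float64(247.52631578947367), np.int64(19)) [ 0.5811 -0.1594  0.008 ]
  ring 388.2298278808594 248.15196228027344 (42.28129196166992, 44.01396179199219) [ 0.5796 -0.1589  0.008 ]
cross (np.float64(439.5), np.float64(244.85714285714286), np.int64(14)) [ 0.5873 -0.2863  0.008 ]
  ring 438.9248352050781 245.3656768798828 (42.081268310546875, 43.20315933227539) [ 0.586  -0.2848  0.008 ]
btn (np.float64(249.74285714285713), np.float64(227.57142857142858), np.int64(35)) [0.6242 0.1767 0.063 ]
ball (np.float64(177.13636363636363), np.float64(311.8030303030303), np.int64(66)) [0.4277 0.3348 0.1   ]
post [0.6069 0.3637 0.083 ]
tubeend [0.5917 0.0437 0.063 ]
tube [6.69692316e-02 2.19404444e+02] 258 303
[0.6002 0.1511 0.078 ]
[0.5936 0.0577 0.078 ]
```

View pics/rail.png

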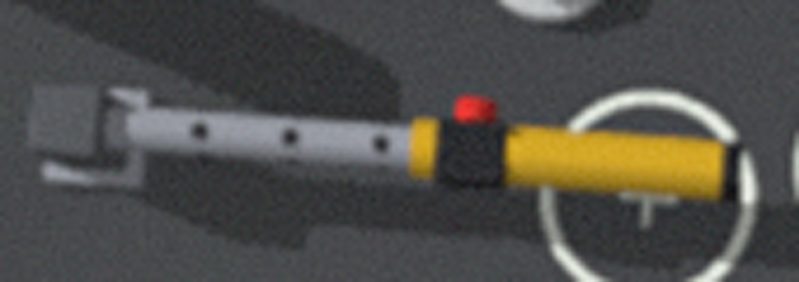

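```bash
cat >> h.py <<'E'
from scipy.spatial.transform import Rotation as Ro
PHI=np.pi/2-0.0705   # tool x yaw along rail +y
def plan(xyz,phi=None,n=1):
    s=ctrl.get_state();p=np.array(s["position"]);R=Ro.from_rotvec(s["tool_rot"]).as_matrix()
    f0=np.arctan2(R[1,0],R[0,0]);phi=f0 if phi is None else phi
    d=(phi-f0+np.pi/2)%np.pi-np.pi/2
    print("t %.2f pos %s yaw %.3f tilt %.4f w %.3f F %s"%(s["time"],p.round(4),f0,np.hypot(R[0,2],R[1,2]),s["grip_width"],np.round(s["ft_force"],1)), "q",np.round(s["joint_positions"],2))
    st=(np.array(xyz)-p)/n
    for k in range(n):
        f=f0+d*k/n;x=np.array([np.cos(f),np.sin(f),0]);y=np.array([np.sin(f),-np.cos(f),0])
        print("call",k,"tx %.1f ty %.1f tz %.1f wz %.3f"%(1e3*st@x,1e3*st@y,-1e3*st[2],-d/n))
E
python3 - <<'E'
from h import *
plan([.6035,.178,.15],PHI,5)
E
```

```text
t 0.45 pos [ 0.2361 -0.6056  0.194 ] yaw 0.372 tilt 0.0001 w 0.999 F [ 0.8 -0.2  0.3] q [ 1.21  0.32 -0.07  1.45  0.02  1.37 -0.06]
call 0 tx 125.4 ty -119.3 tz 8.8 wz -0.226
call 1 tx 148.9 ty -88.2 tz 8.8 wz -0.226
call 2 tx 164.9 ty -52.7 tz 8.8 wz -0.226
call 3 tx 172.5 ty -14.4 tz 8.8 wz -0.226
call 4 tx 171.3 ty 24.5 tz 8.8 wz -0.226
```

jog_arm --increments '[{"tx": 125, "ty": -119, "tz": 9, "wz": -0.226, "gripper": 0.75}, {"tx": 125, "ty": -119, "tz": 9, "wz": -0.226, "gripper": 0.75}, {"tx": 125, "ty": -119, "tz": 9, "wz": -0.226, "gripper": 0.75}, {"tx": 125, "ty": -119, "tz": 9, "wz": -0.226, "gripper": 0.75}, {"tx": 125, "ty": -119, "tz": 9, "wz": -0.226, "gripper": 0.75}]'

```text
validation failed for argument at $.in...
```

jog_arm --increments '[{"tx": 149, "ty": -88, "tz": 9, "wz": -0.226, "gripper": 0.75}, {"tx": 149, "ty": -88, "tz": 9, "wz": -0.226, "gripper": 0.75}, {"tx": 149, "ty": -88, "tz": 9, "wz": -0.226, "gripper": 0.75}, {"tx": 149, "ty": -88, "tz": 9, "wz": -0.226, "gripper": 0.75}, {"tx": 149, "ty": -88, "tz": 9, "wz": -0.226, "gripper": 0.75}]'

```text
validation failed for argument at $.in...
```

```bash
python3 -c "
from h import *
plan([.6035,.178,.15],PHI,3)"
```

```text
t 0.45 pos [ 0.2361 -0.6056  0.194 ] yaw 0.372 tilt 0.0001 w 0.999 F [ 0.8 -0.2  0.3] q [ 1.21  0.32 -0.07  1.45  0.02  1.37 -0.06]
call 0 tx 209.0 ty -198.9 tz 14.7 wz -0.376
call 1 tx 267.4 ty -108.2 tz 14.7 wz -0.376
call 2 tx 288.5 ty -2.4 tz 14.7 wz -0.376
```

jog_arm --increments '[{"tx": 125, "ty": -119, "tz": 9, "wx": 0, "wy": 0, "wz": -0.226, "gripper": 0.75}, {"tx": 125, "ty": -119, "tz": 9, "wx": 0, "wy": 0, "wz": -0.226, "gripper": 0.75}, {"tx": 125, "ty": -119, "tz": 9, "wx": 0, "wy": 0, "wz": -0.226, "gripper": 0.75}, {"tx": 125, "ty": -119, "tz": 9, "wx": 0, "wy": 0, "wz": -0.226, "gripper": 0.75}, {"tx": 125, "ty": -119, "tz": 9, "wx": 0, "wy": 0, "wz": -0.226, "gripper": 0.75}]'

```text
time: 0.87
position: [0.3145, -0.4417, 0.1852]
tool_rot: [-2.995, -0.939, -0.005]
ft_force: [1.3, -0.6, -0.5]
grip_width: 0.768
grip_force: 0.0
```

jog_arm --increments '[{"tx": 149, "ty": -88, "tz": 9, "wx": 0, "wy": 0, "wz": -0.226, "gripper": 0.75}, {"tx": 149, "ty": -88, "tz": 9, "wx": 0, "wy": 0, "wz": -0.226, "gripper": 0.75}, {"tx": 149, "ty": -88, "tz": 9, "wx": 0, "wy": 0, "wz": -0.226, "gripper": 0.75}, {"tx": 149, "ty": -88, "tz": 9, "wx": 0, "wy": 0, "wz": -0.226, "gripper": 0.75}, {"tx": 149, "ty": -88, "tz": 9, "wx": 0, "wy": 0, "wz": -0.226, "gripper": 0.75}]'

```text
time: 1.28
position: [0.3868, -0.2852, 0.1763]
tool_rot: [-2.871, -1.272, -0.004]
ft_force: [0.5, -0.9, -0.2]
grip_width: 0.75
grip_force: 0.0
```

jog_arm --increments '[{"tx": 165, "ty": -53, "tz": 9, "wx": 0, "wy": 0, "wz": -0.226, "gripper": 0.75}, {"tx": 165, "ty": -53, "tz": 9, "wx": 0, "wy": 0, "wz": -0.226, "gripper": 0.75}, {"tx": 165, "ty": -53, "tz": 9, "wx": 0, "wy": 0, "wz": -0.226, "gripper": 0.75}, {"tx": 165, "ty": -53, "tz": 9, "wx": 0, "wy": 0, "wz": -0.226, "gripper": 0.75}, {"tx": 165, "ty": -53, "tz": 9, "wx": 0, "wy": 0, "wz": -0.226, "gripper": 0.75}]'

```text
time: 1.7
position: [0.4591, -0.1277, 0.1675]
tool_rot: [-2.709, -1.588, -0.005]
ft_force: [-0.1, 0.3, 0.2]
grip_width: 0.749
grip_force: 0.0
```

jog_arm --increments '[{"tx": 172, "ty": -14, "tz": 9, "wx": 0, "wy": 0, "wz": -0.226, "gripper": 0.75}, {"tx": 172, "ty": -14, "tz": 9, "wx": 0, "wy": 0, "wz": -0.226, "gripper": 0.75}, {"tx": 172, "ty": -14, "tz": 9, "wx": 0, "wy": 0, "wz": -0.226, "gripper": 0.75}, {"tx": 172, "ty": -14, "tz": 9, "wx": 0, "wy": 0, "wz": -0.226, "gripper": 0.75}, {"tx": 172, "ty": -14, "tz": 9, "wx": 0, "wy": 0, "wz": -0.226, "gripper": 0.75}]'

```text
time: 2.12
position: [0.5315, 0.029, 0.1585]
tool_rot: [-2.512, -1.881, -0.008]
ft_force: [-0.5, -0.0, 1.3]
grip_width: 0.748
grip_force: 0.0
```

```bash
python3 -c "
from h import *
plan([.6035,.178,.15],PHI,1)"
```

```text
t 2.12 pos [0.5315 0.029  0.1585] yaw 1.286 tilt 0.0057 w 0.748 F [-0.5 -0.   1.3] q [ 0.56  0.14 -0.71  1.77  0.09  1.26 -0.46]
call 0 tx 163.2 ty 27.2 tz 8.5 wz -0.215
```

jog_arm --increments '[{"tx": 163, "ty": 27, "tz": 9, "wx": 0, "wy": 0, "wz": -0.215, "gripper": 0.75}, {"tx": 163, "ty": 27, "tz": 9, "wx": 0, "wy": 0, "wz": -0.215, "gripper": 0.75}, {"tx": 163, "ty": 27, "tz": 9, "wx": 0, "wy": 0, "wz": -0.215, "gripper": 0.75}, {"tx": 163, "ty": 27, "tz": 9, "wx": 0, "wy": 0, "wz": -0.215, "gripper": 0.75}, {"tx": 163, "ty": 27, "tz": 9, "wx": 0, "wy": 0, "wz": -0.215, "gripper": 0.75}]'

```text
time: 2.53
position: [0.603, 0.1784, 0.1478]
tool_rot: [-2.293, -2.138, -0.007]
ft_force: [-1.2, 1.2, 0.5]
grip_width: 0.748
grip_force: 0.0
```

```bash
python3 -c "
from h import *
plan([.6035,.178,.044],PHI,1)
im=cam('side');a=proj(im,[.6019,.178,.063]);print(a,proj(im,ctrl.get_state()['position']))
u,v=map(int,a);c=im['color'][max(0,v-100):v+60,u-110:u+110];cv2.imwrite('pics/s1.png',cv2.resize(c,None,fx=3.4,fy=3.4,interpolation=cv2.INTER_CUBIC));print(u-110,v-100)"
```

```text
t 2.53 pos [0.603  0.1784 0.1478] yaw 1.501 tilt 0.0082 w 0.748 F [-1.2  1.2  0.5] q [ 0.28  0.4  -0.78  1.55  0.28  1.31 -0.6 ]
call 0 tx -0.4 ty 0.5 tz 103.8 wz 0.001
(np.float64(268.9207020606034), np.float64(279.7729413465231)) (np.float64(268.28000333944766), np.float64(240.53932423133867))
158 179
```

View pics/s1.png

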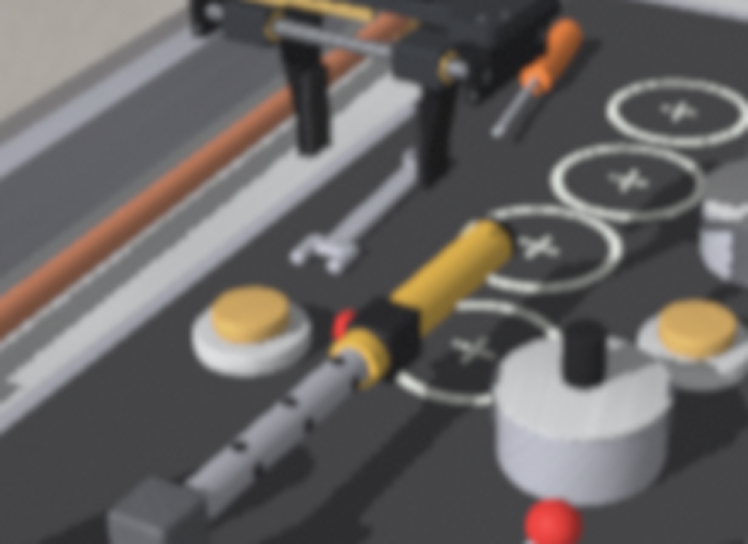

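The fingers hang straddling the collar (crop ≈(382,330), i.e. image ≈(270,276), as predicted); the button is out on the far side. Descend.

jog_arm --increments '[{"tx": 0, "ty": 0.5, "tz": 25, "wx": 0, "wy": 0, "wz": 0, "gripper": 0.75}, {"tx": 0, "ty": 0.5, "tz": 50, "wx": 0, "wy": 0, "wz": 0, "gripper": 0.75}, {"tx": 0, "ty": 0.5, "tz": 75, "wx": 0, "wy": 0, "wz": 0, "gripper": 0.75}, {"tx": 0, "ty": 0.5, "tz": 95, "wx": 0, "wy": 0, "wz": 0, "gripper": 0.75}, {"tx": 0, "ty": 0.5, "tz": 104, "wx": 0, "wy": 0, "wz": 0, "gripper": 0.75}]'

```text
time: 3.0
position: [0.6017, 0.1654, 0.0419]
tool_rot: [-2.309, -2.128, 0.008]
ft_force: [-0.4, -0.1, -0.6]
grip_width: 0.749
grip_force: 0.0
```

jog_arm --increments '[{"tx": 0, "ty": 0, "tz": 0, "wx": 0, "wy": 0, "wz": 0, "gripper": 0.3}, {"tx": 0, "ty": 0, "tz": 0, "wx": 0, "wy": 0, "wz": 0, "gripper": 0.3}, {"tx": 0, "ty": 0, "tz": 0, "wx": 0, "wy": 0, "wz": 0, "gripper": 0.3}, {"tx": 0, "ty": 0, "tz": 0, "wx": 0, "wy": 0, "wz": 0, "gripper": 0.3}, {"tx": 0, "ty": 0, "tz": 0, "wx": 0, "wy": 0, "wz": 0, "gripper": 0.3}]' --grip_force 20

```text
time: 3.42
position: [0.6044, 0.1688, 0.0465]
tool_rot: [2.308, 2.13, 0.003]
ft_force: [0.5, -0.1, -0.2]
grip_width: 0.457
grip_force: 0.0
```

```bash
python3 -c "
from h import *
plan([.6035,.178,.044],PHI,1)"
```

```text
t 3.42 pos [0.6044 0.1688 0.0465] yaw 1.491 tilt 0.0024 w 0.457 F [ 0.5 -0.1 -0.2] q [ 0.26  0.48 -0.73  1.66  0.35  1.13 -0.65]
call 0 tx 9.1 ty -1.6 tz 2.5 wz -0.010
```

jog_arm --increments '[{"tx": 0, "ty": 0, "tz": 0, "wx": 0, "wy": 0, "wz": 0, "gripper": 0.7}, {"tx": 0, "ty": 0, "tz": 0, "wx": 0, "wy": 0, "wz": 0, "gripper": 0.7}, {"tx": 3, "ty": -1, "tz": 2, "wx": 0, "wy": 0, "wz": -0.01, "gripper": 0.7}, {"tx": 9, "ty": -1, "tz": 2, "wx": 0, "wy": 0, "wz": -0.01, "gripper": 0.7}, {"tx": 9, "ty": -1, "tz": 2, "wx": 0, "wy": 0, "wz": -0.01, "gripper": 0.7}]'

```text
time: 3.83
position: [0.6026, 0.1796, 0.043]
tool_rot: [-2.295, -2.144, -0.001]
ft_force: [0.6, 1.0, -0.2]
grip_width: 0.679
grip_force: 0.0
```

jog_arm --increments '[{"tx": 0, "ty": 0, "tz": 0, "wx": 0, "wy": 0, "wz": 0, "gripper": 0.3}, {"tx": 0, "ty": 0, "tz": 0, "wx": 0, "wy": 0, "wz": 0, "gripper": 0.3}, {"tx": 0, "ty": 0, "tz": 0, "wx": 0, "wy": 0, "wz": 0, "gripper": 0.3}, {"tx": 0, "ty": 0, "tz": 0, "wx": 0, "wy": 0, "wz": 0, "gripper": 0.3}, {"tx": 0, "ty": 0, "tz": 0, "wx": 0, "wy": 0, "wz": 0, "gripper": 0.3}]' --grip_force 20

```text
time: 4.25
position: [0.6042, 0.1778, 0.0432]
tool_rot: [2.298, 2.141, 0.003]
ft_force: [1.8, 1.7, 1.6]
grip_width: 0.41
grip_force: 20.1
```

jog_arm --increments '[{"tx": 0, "ty": 0, "tz": 0, "wx": 0, "wy": 0, "wz": 0, "gripper": 0.3}, {"tx": 0, "ty": 0, "tz": 0, "wx": 0, "wy": 0, "wz": 0, "gripper": 0.3}, {"tx": 0, "ty": 0, "tz": 0, "wx": 0, "wy": 0, "wz": 0, "gripper": 0.3}, {"tx": 0, "ty": 0, "tz": 0, "wx": 0, "wy": 0, "wz": 0, "gripper": 0.3}, {"tx": 0, "ty": 0, "tz": 0, "wx": 0, "wy": 0, "wz": 0, "gripper": 0.3}]' --grip_force 20

```text
time: 4.67
position: [0.6039, 0.1778, 0.0432]
tool_rot: [2.297, 2.142, 0.002]
ft_force: [5.7, 1.4, -2.7]
grip_width: 0.402
grip_force: 20.0
```

```bash
python3 -c "
from h import *
plan([.6067,.223,.044],PHI,1)
im=cam('side');u,v=map(int,proj(im,[.6019,.178,.063]));cv2.imwrite('pics/s2.png',cv2.resize(im['color'][v-60:v+40,u-80:u+60],None,fx=5,fy=5,interpolation=cv2.INTER_CUBIC))"
```

```text
t 4.67 pos [0.6039 0.1778 0.0432] yaw 1.501 tilt 0.0017 w 0.402 F [ 5.7  1.4 -2.7] q [ 0.25  0.49 -0.74  1.65  0.36  1.13 -0.65]
call 0 tx 45.3 ty -0.4 tz -0.8 wz 0.000
```

View pics/s2.png

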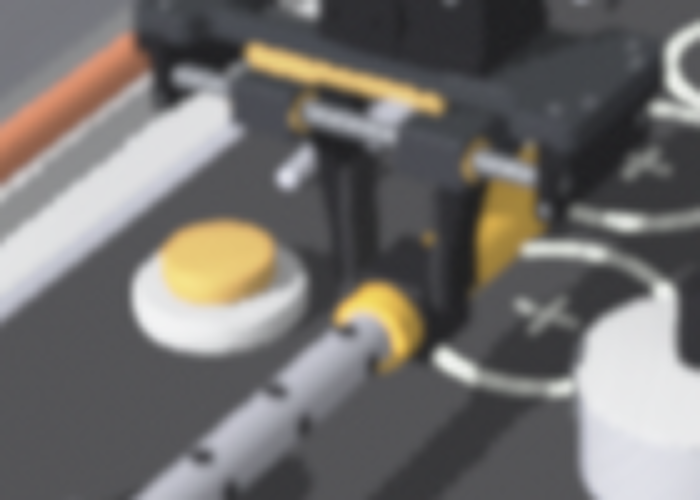

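Collar pinched, width ≈35 mm: button is in. Push one hole.

jog_arm --increments '[{"tx": 9, "ty": 0, "tz": 0, "wx": 0, "wy": 0, "wz": 0, "gripper": 0.3}, {"tx": 18, "ty": 0, "tz": 0, "wx": 0, "wy": 0, "wz": 0, "gripper": 0.3}, {"tx": 27, "ty": 0, "tz": 0, "wx": 0, "wy": 0, "wz": 0, "gripper": 0.3}, {"tx": 36, "ty": 0, "tz": 0, "wx": 0, "wy": 0, "wz": 0, "gripper": 0.3}, {"tx": 45, "ty": 0, "tz": 0, "wx": 0, "wy": 0, "wz": 0, "gripper": 0.3}]' --grip_force 20

```text
time: 5.13
position: [0.6071, 0.2217, 0.0432]
tool_rot: [2.297, 2.14, -0.001]
ft_force: [3.7, -3.3, 0.7]
grip_width: 0.404
grip_force: 20.0
```

jog_arm --increments '[{"tx": 0, "ty": 0, "tz": 0, "wx": 0, "wy": 0, "wz": 0, "gripper": 0.3}, {"tx": 0, "ty": 0, "tz": 0, "wx": 0, "wy": 0, "wz": 0, "gripper": 0.3}, {"tx": 0, "ty": 0, "tz": 0, "wx": 0, "wy": 0, "wz": 0, "gripper": 0.3}, {"tx": 0, "ty": 0, "tz": 0, "wx": 0, "wy": 0, "wz": 0, "gripper": 0.3}, {"tx": 0, "ty": 0, "tz": 0, "wx": 0, "wy": 0, "wz": 0, "gripper": 0.3}]'

```text
time: 5.55
position: [0.6073, 0.2246, 0.0432]
tool_rot: [2.297, 2.143, 0.005]
ft_force: [4.8, 1.4, -2.7]
grip_width: 0.406
grip_force: 20.0
```

```bash
cat >> h.py <<'E'
def yell(im):
    M=masks(im["color"]);ys,xs=np.nonzero(M["yellow"]);k=(xs>195)&(xs<312)&(abs(ys-237)<16)
    e=np.percentile(xs[k],99.5); print("tube end px",e,pix2z(im,e,241,.063).round(4))
E
python3 -c "
from h import *
plan([.6067,.223,.044],PHI,1)
yell(cam('top'))"
```

```text
t 5.55 pos [0.6073 0.2246 0.0432] yaw 1.502 tilt 0.0034 w 0.406 F [ 4.8  1.4 -2.7] q [ 0.16  0.53 -0.73  1.61  0.38  1.15 -0.73]
call 0 tx -1.6 ty -0.5 tz -0.8 wz 0.001Traceback (most recent call last):
  File "<string>", line 4, in <module>
    yell(cam('top'))
    ~~~~^^^^^^^^^^^^
  File "h.py", line 32, in yell
    e=np.percentile(xs[k],99.5); print("tube end px",e,pix2z(im,e,241,.063).round(4))
    return _quantile_unchecked(
        a, q, axis, out, overwrite_input, method, keepdims, weights)
    return _ureduce(a,
                    func=_quantile_ureduce_func,
    ...<5 lines>...
                    overwrite_input=overwrite_input,
                    method=method)
    r = func(a, **kwargs)
    result = _quantile(arr,
                       quantiles=q,
    ...<2 lines>...
                       out=out,
                       weights=wgt)
    previous = arr[previous_indexes]
               ~~~^^^^^^^^^^^^^^^^^^
IndexError: index 0 is out of bounds for axis 0 with size 0
```

jog_arm --increments '[{"tx": -1.5, "ty": 0, "tz": 0, "wx": 0, "wy": 0, "wz": 0, "gripper": 0.3}, {"tx": -1.5, "ty": 0, "tz": 0, "wx": 0, "wy": 0, "wz": 0, "gripper": 0.3}, {"tx": -1.5, "ty": 0, "tz": 0, "wx": 0, "wy": 0, "wz": 0, "gripper": 0.7}, {"tx": -1.5, "ty": 0, "tz": 0, "wx": 0, "wy": 0, "wz": 0, "gripper": 0.7}, {"tx": -1.5, "ty": 0, "tz": 0, "wx": 0, "wy": 0, "wz": 0, "gripper": 0.7}]'

```text
time: 6.02
position: [0.6066, 0.2231, 0.0431]
tool_rot: [-2.296, -2.143, -0.004]
ft_force: [4.8, 1.6, -1.8]
grip_width: 0.548
grip_force: 2.1
```

jog_arm --increments '[{"tx": 0, "ty": 0, "tz": 0, "wx": 0, "wy": 0, "wz": 0, "gripper": 0.75}, {"tx": 0, "ty": 0, "tz": 0, "wx": 0, "wy": 0, "wz": 0, "gripper": 0.75}, {"tx": 0, "ty": 0, "tz": 0, "wx": 0, "wy": 0, "wz": 0, "gripper": 0.75}, {"tx": 0, "ty": 0, "tz": 0, "wx": 0, "wy": 0, "wz": 0, "gripper": 0.75}, {"tx": 0, "ty": 0, "tz": 0, "wx": 0, "wy": 0, "wz": 0, "gripper": 0.75}]'

```text
time: 6.43
position: [0.6053, 0.2211, 0.0427]
tool_rot: [-2.297, -2.142, 0.002]
ft_force: [-0.4, 0.3, -0.2]
grip_width: 0.745
grip_force: 0.0
```

```bash
python3 -c "
from h import *
plan([.6067,.223,.044],PHI,1)
im=cam('side');u,v=map(int,proj(im,[.605,.223,.063]));cv2.imwrite('pics/s3.png',cv2.resize(im['color'][v-60:v+40,u-80:u+60],None,fx=5,fy=5,interpolation=cv2.INTER_CUBIC))"
```

```text
t 6.43 pos [0.6053 0.2211 0.0427] yaw 1.501 tilt 0.0016 w 0.745 F [-0.4  0.3 -0.2] q [ 0.17  0.53 -0.73  1.61  0.38  1.15 -0.72]
call 0 tx 2.0 ty 1.3 tz -1.3 wz 0.001
```

View pics/s3.png

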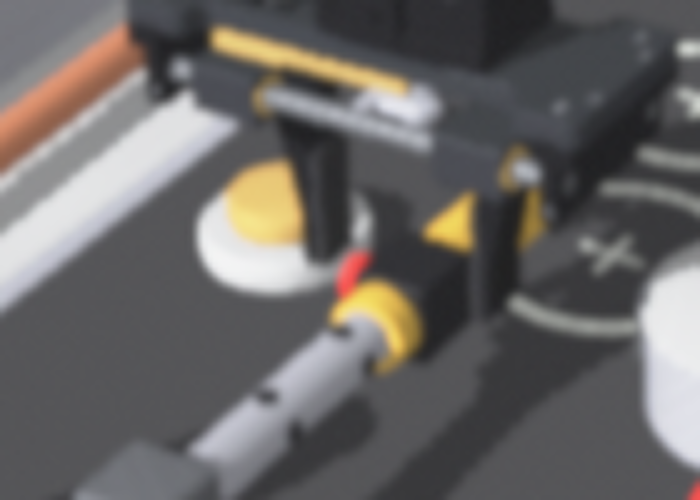

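Button shows red and out, one hole fewer visible on the bare tube. Second hole.

jog_arm --increments '[{"tx": 1.5, "ty": 1, "tz": -1, "wx": 0, "wy": 0, "wz": 0, "gripper": 0.3}, {"tx": 1.5, "ty": 1, "tz": -1, "wx": 0, "wy": 0, "wz": 0, "gripper": 0.3}, {"tx": 1.5, "ty": 1, "tz": -1, "wx": 0, "wy": 0, "wz": 0, "gripper": 0.3}, {"tx": 1.5, "ty": 1, "tz": -1, "wx": 0, "wy": 0, "wz": 0, "gripper": 0.3}, {"tx": 1.5, "ty": 1, "tz": -1, "wx": 0, "wy": 0, "wz": 0, "gripper": 0.3}]' --grip_force 20

```text
time: 6.9
position: [0.6085, 0.2224, 0.0448]
tool_rot: [2.297, 2.141, 0.003]
ft_force: [1.0, -0.4, 2.0]
grip_width: 0.457
grip_force: 0.9
```

jog_arm --increments '[{"tx": 0, "ty": 0, "tz": 0, "wx": 0, "wy": 0, "wz": 0, "gripper": 0.3}, {"tx": 0, "ty": 0, "tz": 0, "wx": 0, "wy": 0, "wz": 0, "gripper": 0.3}, {"tx": 0, "ty": 0, "tz": 0, "wx": 0, "wy": 0, "wz": 0, "gripper": 0.3}, {"tx": 0, "ty": 0, "tz": 0, "wx": 0, "wy": 0, "wz": 0, "gripper": 0.3}, {"tx": 0, "ty": 0, "tz": 0, "wx": 0, "wy": 0, "wz": 0, "gripper": 0.3}]'

```text
time: 7.32
position: [0.6053, 0.2226, 0.0447]
tool_rot: [-2.296, -2.142, 0.005]
ft_force: [-5.1, -2.0, 6.3]
grip_width: 0.366
grip_force: 21.0
```

```bash
python3 -c "
from h import *
plan([.6099,.268,.044],PHI,1)"
```

```text
t 7.32 pos [0.6053 0.2226 0.0447] yaw 1.501 tilt 0.0035 w 0.366 F [-5.1 -2.   6.3] q [ 0.17  0.53 -0.73  1.61  0.38  1.16 -0.73]
call 0 tx 45.6 ty 1.4 tz 0.7 wz 0.001
```

jog_arm --increments '[{"tx": 0, "ty": 0, "tz": 0, "wx": 0, "wy": 0, "wz": 0, "gripper": 0.3}, {"tx": 0, "ty": 0, "tz": 0, "wx": 0, "wy": 0, "wz": 0, "gripper": 0.3}, {"tx": 0, "ty": 0, "tz": 0, "wx": 0, "wy": 0, "wz": 0, "gripper": 0.3}, {"tx": 0, "ty": 0, "tz": 0, "wx": 0, "wy": 0, "wz": 0, "gripper": 0.3}, {"tx": 0, "ty": 0, "tz": 0, "wx": 0, "wy": 0, "wz": 0, "gripper": 0.3}]'

```text
time: 7.73
position: [0.6054, 0.2226, 0.0447]
tool_rot: [-2.296, -2.142, 0.005]
ft_force: [-5.1, -2.0, 7.2]
grip_width: 0.366
grip_force: 21.0
```

```bash
python3 -c "
from h import *
plan([.6099,.268,.044],PHI,1)
im=cam('side');u,v=map(int,proj(im,[.605,.223,.063]));cv2.imwrite('pics/s4.png',cv2.resize(im['color'][v-60:v+40,u-80:u+60],None,fx=5,fy=5,interpolation=cv2.INTER_CUBIC))"
```

```text
t 7.73 pos [0.6054 0.2226 0.0447] yaw 1.501 tilt 0.0034 w 0.366 F [-5.1 -2.   7.2] q [ 0.17  0.53 -0.73  1.61  0.38  1.16 -0.73]
call 0 tx 45.6 ty 1.4 tz 0.7 wz 0.001
```

View pics/s4.png

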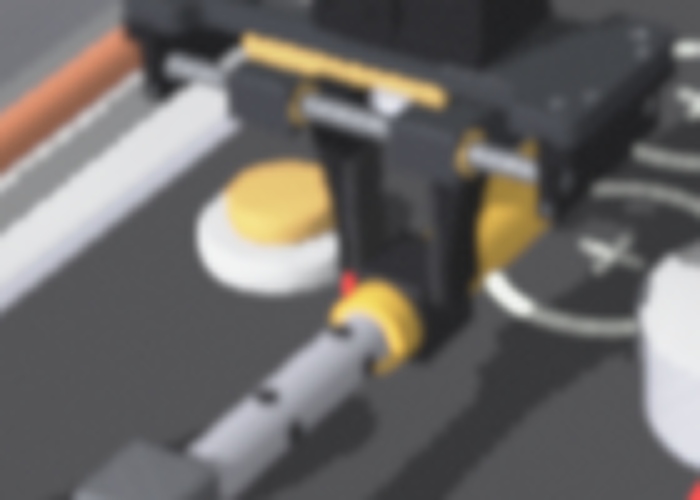

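```bash
cat > ov.py <<'E'
from h import *
import sys
def draw(fn,rg,k=6,half=(65,48)):
    s=ctrl.get_state();im=cam('side');p=np.array(s["position"]);R=Ro.from_rotvec(s["tool_rot"]).as_matrix()
    u,v=map(int,proj(im,rg));x0,y0=u-half[0],v-half[1]
    c=cv2.resize(im['color'][y0:y0+2*half[1],x0:x0+2*half[0]],None,fx=k,fy=k,interpolation=cv2.INTER_CUBIC)
    P=lambda q:tuple(int(round((a-b)*k)) for a,b in zip(proj(im,q),(x0,y0)))
    w=.087*s["grip_width"]/2
    for sg in(1,-1):
        q=[p+R@np.array([a,sg*w,b]) for a,b in((-.0095,0),(.0095,0),(.0095,-.038),(-.0095,-.038))]
        cv2.polylines(c,[np.array([P(t) for t in q])],True,(0,255,0),1)
    ry=np.array([.0703,.9975,0]);rx=np.array([.9975,-.0703,0]);rg=np.array(rg);z=np.array([0,0,1])
    for dx in(-.017,.017):
        q=[rg+dx*rx+a*ry+b*z for a,b in((-.018,-.017),(.018,-.017),(.018,.017),(-.018,.017))]
        cv2.polylines(c,[np.array([P(t) for t in q])],True,(255,0,255),1)
    cv2.imwrite(fn,c)
    return im
E
python3 -c "
from ov import *
draw('pics/o1.png',[.6051,.223,.063])"
```

```text
(no output)
```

View pics/o1.png

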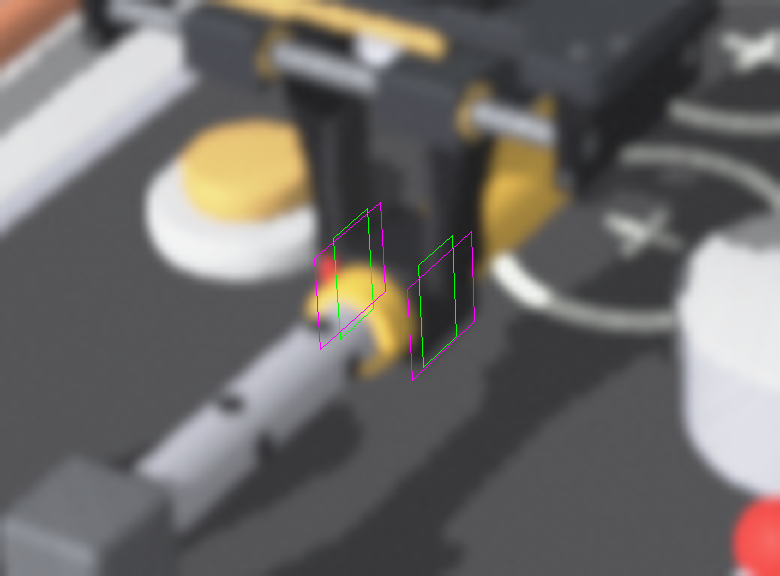

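Width is 3 mm less than before and red shows beside the finger: the pads hold the collar, missing the button on its +y side. Open, shift +14 mm, close again.

jog_arm --increments '[{"tx": 0, "ty": 0, "tz": 0, "wx": 0, "wy": 0, "wz": 0, "gripper": 0.75}, {"tx": 0, "ty": 0, "tz": 0, "wx": 0, "wy": 0, "wz": 0, "gripper": 0.75}, {"tx": 0, "ty": 0, "tz": 0, "wx": 0, "wy": 0, "wz": 0, "gripper": 0.75}, {"tx": 0, "ty": 0, "tz": 0, "wx": 0, "wy": 0, "wz": 0, "gripper": 0.75}, {"tx": 0, "ty": 0, "tz": 0, "wx": 0, "wy": 0, "wz": 0, "gripper": 0.75}]'

```text
time: 8.25
position: [0.6061, 0.2233, 0.0442]
tool_rot: [-2.296, -2.143, 0.001]
ft_force: [0.5, 0.9, -0.5]
grip_width: 0.656
grip_force: 0.0
```

jog_arm --increments '[{"tx": 7, "ty": 0, "tz": 0, "wx": 0, "wy": 0, "wz": 0, "gripper": 0.75}, {"tx": 14, "ty": 0, "tz": 0, "wx": 0, "wy": 0, "wz": 0, "gripper": 0.75}, {"tx": 14, "ty": 0, "tz": 0, "wx": 0, "wy": 0, "wz": 0, "gripper": 0.75}, {"tx": 14, "ty": 0, "tz": 0, "wx": 0, "wy": 0, "wz": 0, "gripper": 0.75}, {"tx": 14, "ty": 0, "tz": 0, "wx": 0, "wy": 0, "wz": 0, "gripper": 0.75}]'

```text
time: 8.67
position: [0.6081, 0.2365, 0.0437]
tool_rot: [-2.297, -2.143, 0.001]
ft_force: [0.3, -0.3, 1.0]
grip_width: 0.747
grip_force: 0.0
```

```bash
python3 -c "
from ov import *
plan([.6099,.268,.044],PHI,1)
draw('pics/o2.png',[.6051,.223,.063])
c=cv2.imread('pics/o2.png');cv2.imwrite('pics/o2.png',cv2.LUT(c,(255*(np.arange(256)/255)**.5).astype(np.uint8)))"
```

```text
t 8.67 pos [0.6081 0.2365 0.0437] yaw 1.501 tilt 0.0005 w 0.747 F [ 0.3 -0.3  1. ] q [ 0.14  0.54 -0.73  1.59  0.39  1.16 -0.75]
call 0 tx 31.5 ty -0.4 tz -0.3 wz 0.001
```

View pics/o2.png

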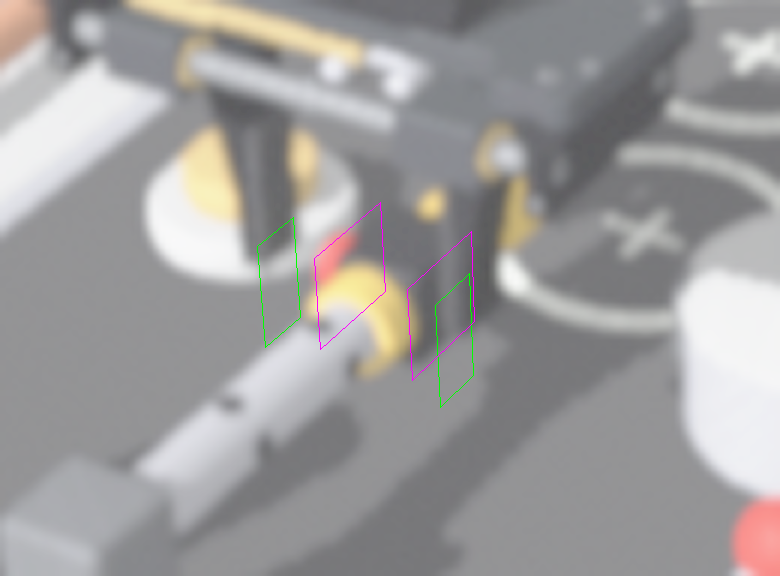

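Fingertips appear ~14 px (≈25 mm) higher than the measured TCP projects, which fits the borderline button contact (touched at z 0.043, missed at 0.045+). Go back in y and lower by 15 mm.

jog_arm --increments '[{"tx": -7, "ty": 0, "tz": 0, "wx": 0, "wy": 0, "wz": 0, "gripper": 0.75}, {"tx": -13, "ty": 0, "tz": 0, "wx": 0, "wy": 0, "wz": 0, "gripper": 0.75}, {"tx": -13, "ty": 0, "tz": 5, "wx": 0, "wy": 0, "wz": 0, "gripper": 0.75}, {"tx": -13, "ty": 0, "tz": 10, "wx": 0, "wy": 0, "wz": 0, "gripper": 0.75}, {"tx": -13, "ty": 0, "tz": 15, "wx": 0, "wy": 0, "wz": 0, "gripper": 0.75}]'

```text
time: 9.13
position: [0.6073, 0.2229, 0.0284]
tool_rot: [2.299, 2.141, -0.0]
ft_force: [-0.3, 0.2, -0.1]
grip_width: 0.748
grip_force: 0.0
```

jog_arm --increments '[{"tx": 0, "ty": 0, "tz": 0, "wx": 0, "wy": 0, "wz": 0, "gripper": 0.3}, {"tx": 0, "ty": 0, "tz": 0, "wx": 0, "wy": 0, "wz": 0, "gripper": 0.3}, {"tx": 0, "ty": 0, "tz": 0, "wx": 0, "wy": 0, "wz": 0, "gripper": 0.3}, {"tx": 0, "ty": 0, "tz": 0, "wx": 0, "wy": 0, "wz": 0, "gripper": 0.3}, {"tx": 0, "ty": 0, "tz": 0, "wx": 0, "wy": 0, "wz": 0, "gripper": 0.3}]' --grip_force 20

```text
time: 9.55
position: [0.6091, 0.2236, 0.0294]
tool_rot: [2.297, 2.141, 0.005]
ft_force: [5.5, 0.6, -3.3]
grip_width: 0.46
grip_force: 2.6
```

jog_arm --increments '[{"tx": 0, "ty": 0, "tz": 0, "wx": 0, "wy": 0, "wz": 0, "gripper": 0.3}, {"tx": 0, "ty": 0, "tz": 0, "wx": 0, "wy": 0, "wz": 0, "gripper": 0.3}, {"tx": 0, "ty": 0, "tz": 0, "wx": 0, "wy": 0, "wz": 0, "gripper": 0.3}, {"tx": 0, "ty": 0, "tz": 0, "wx": 0, "wy": 0, "wz": 0, "gripper": 0.3}, {"tx": 0, "ty": 0, "tz": 0, "wx": 0, "wy": 0, "wz": 0, "gripper": 0.3}]'

```text
time: 9.97
position: [0.6079, 0.2237, 0.0293]
tool_rot: [2.297, 2.142, 0.002]
ft_force: [3.1, 2.8, -2.0]
grip_width: 0.421
grip_force: 20.0
```

```bash
python3 -c "
from ov import *
plan([.6099,.268,.044],PHI,1)"
```

```text
t 9.97 pos [0.6079 0.2237 0.0293] yaw 1.501 tilt 0.0013 w 0.421 F [ 3.1  2.8 -2. ] q [ 0.16  0.55 -0.73  1.62  0.39  1.13 -0.74]
call 0 tx 44.4 ty -1.1 tz -14.7 wz 0.001
```

Width 36.6 mm = button fully pressed. Push the second hole.

jog_arm --increments '[{"tx": 9, "ty": 0, "tz": 0, "wx": 0, "wy": 0, "wz": 0, "gripper": 0.3}, {"tx": 18, "ty": 0, "tz": 0, "wx": 0, "wy": 0, "wz": 0, "gripper": 0.3}, {"tx": 27, "ty": 0, "tz": 0, "wx": 0, "wy": 0, "wz": 0, "gripper": 0.3}, {"tx": 36, "ty": 0, "tz": 0, "wx": 0, "wy": 0, "wz": 0, "gripper": 0.3}, {"tx": 45, "ty": 0, "tz": 0, "wx": 0, "wy": 0, "wz": 0, "gripper": 0.3}]'

```text
time: 10.38
position: [0.6113, 0.2689, 0.0293]
tool_rot: [2.297, 2.141, 0.001]
ft_force: [4.0, -2.9, 2.6]
grip_width: 0.422
grip_force: 20.0
```

jog_arm --increments '[{"tx": 0, "ty": 0, "tz": 0, "wx": 0, "wy": 0, "wz": 0, "gripper": 0.3}, {"tx": 0, "ty": 0, "tz": 0, "wx": 0, "wy": 0, "wz": 0, "gripper": 0.3}, {"tx": 0, "ty": 0, "tz": 0, "wx": 0, "wy": 0, "wz": 0, "gripper": 0.3}, {"tx": 0, "ty": 0, "tz": 0, "wx": 0, "wy": 0, "wz": 0, "gripper": 0.3}, {"tx": 0, "ty": 0, "tz": 0, "wx": 0, "wy": 0, "wz": 0, "gripper": 0.3}]'

```text
time: 10.8
position: [0.6115, 0.2718, 0.0293]
tool_rot: [-2.296, -2.143, -0.008]
ft_force: [6.2, 1.2, -1.4]
grip_width: 0.425
grip_force: 20.0
```

```bash
python3 -c "
from ov import *
plan([.6099,.2686,.044],PHI,1)"
```

```text
t 10.80 pos [0.6115 0.2718 0.0293] yaw 1.502 tilt 0.0052 w 0.425 F [ 6.2  1.2 -1.4] q [ 0.08  0.59 -0.72  1.56  0.41  1.15 -0.8 ]
call 0 tx -3.3 ty -1.4 tz -14.7 wz 0.002
```

jog_arm --increments '[{"tx": -3, "ty": 0, "tz": 0, "wx": 0, "wy": 0, "wz": 0, "gripper": 0.3}, {"tx": -3, "ty": 0, "tz": 0, "wx": 0, "wy": 0, "wz": 0, "gripper": 0.3}, {"tx": -3, "ty": 0, "tz": 0, "wx": 0, "wy": 0, "wz": 0, "gripper": 0.3}, {"tx": -3, "ty": 0, "tz": 0, "wx": 0, "wy": 0, "wz": 0, "gripper": 0.3}, {"tx": -3, "ty": 0, "tz": 0, "wx": 0, "wy": 0, "wz": 0, "gripper": 0.3}]'

```text
time: 11.22
position: [0.6113, 0.2684, 0.0293]
tool_rot: [-2.296, -2.143, -0.007]
ft_force: [5.9, 0.8, -2.1]
grip_width: 0.421
grip_force: 20.0
```

jog_arm --increments '[{"tx": 0, "ty": 0, "tz": 0, "wx": 0, "wy": 0, "wz": 0, "gripper": 0.75}, {"tx": 0, "ty": 0, "tz": 0, "wx": 0, "wy": 0, "wz": 0, "gripper": 0.75}, {"tx": 0, "ty": 0, "tz": 0, "wx": 0, "wy": 0, "wz": 0, "gripper": 0.75}, {"tx": 0, "ty": 0, "tz": 0, "wx": 0, "wy": 0, "wz": 0, "gripper": 0.75}, {"tx": 0, "ty": 0, "tz": 0, "wx": 0, "wy": 0, "wz": 0, "gripper": 0.75}]'

```text
time: 11.63
position: [0.6082, 0.2671, 0.0285]
tool_rot: [-2.294, -2.142, 0.003]
ft_force: [-0.2, -0.5, -0.6]
grip_width: 0.699
grip_force: 0.0
```

jog_arm --increments '[{"tx": 0, "ty": 0, "tz": 0, "wx": 0, "wy": 0, "wz": 0, "gripper": 0.75}, {"tx": 0, "ty": 0, "tz": 0, "wx": 0, "wy": 0, "wz": 0, "gripper": 0.75}, {"tx": 0, "ty": 0, "tz": 0, "wx": 0, "wy": 0, "wz": 0, "gripper": 0.75}, {"tx": 0, "ty": 0, "tz": 0, "wx": 0, "wy": 0, "wz": 0, "gripper": 0.75}, {"tx": 0, "ty": 0, "tz": 0, "wx": 0, "wy": 0, "wz": 0, "gripper": 0.75}]'

```text
time: 12.05
position: [0.61, 0.2653, 0.0289]
tool_rot: [-2.298, -2.142, 0.001]
ft_force: [-0.2, -0.7, 0.1]
grip_width: 0.749
grip_force: 0.0
```

```bash
python3 -c "
from ov import *
plan([.6110,.2686,.0293],PHI,1)
draw('pics/o3.png',[.6083,.268,.063])
c=cv2.imread('pics/o3.png');cv2.imwrite('pics/o3.png',cv2.LUT(c,(255*(np.arange(256)/255)**.6).astype(np.uint8)))"
```

```text
t 12.05 pos [0.61   0.2653 0.0289] yaw 1.501 tilt 0.0005 w 0.749 F [-0.2 -0.7  0.1] q [ 0.08  0.58 -0.72  1.57  0.41  1.15 -0.8 ]
call 0 tx 3.4 ty 0.7 tz -0.4 wz 0.000
```

View pics/o3.png

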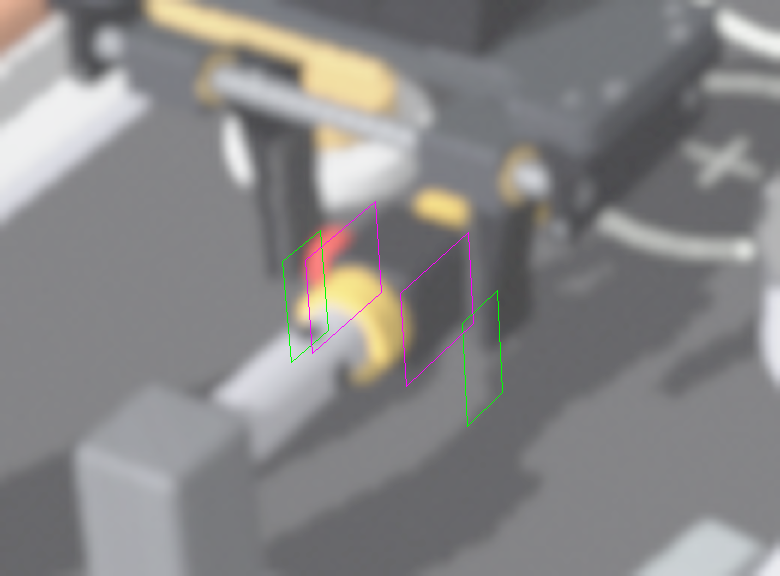

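Two hole-steps done (only the hole at the yellow rim remains visible). Touch-test the button with 3 N: 44 mm means clicked out.

jog_arm --increments '[{"tx": 3, "ty": 0, "tz": 0, "wx": 0, "wy": 0, "wz": 0, "gripper": 0.4}, {"tx": 3, "ty": 0, "tz": 0, "wx": 0, "wy": 0, "wz": 0, "gripper": 0.4}, {"tx": 3, "ty": 0, "tz": 0, "wx": 0, "wy": 0, "wz": 0, "gripper": 0.4}, {"tx": 3, "ty": 0, "tz": 0, "wx": 0, "wy": 0, "wz": 0, "gripper": 0.4}, {"tx": 3, "ty": 0, "tz": 0, "wx": 0, "wy": 0, "wz": 0, "gripper": 0.4}]' --grip_force 3

```text
time: 12.52
position: [0.6121, 0.2686, 0.0292]
tool_rot: [2.297, 2.141, 0.005]
ft_force: [5.7, 2.0, -3.3]
grip_width: 0.466
grip_force: 2.6
```

jog_arm --increments '[{"tx": 0, "ty": 0, "tz": 0, "wx": 0, "wy": 0, "wz": 0, "gripper": 0.4}, {"tx": 0, "ty": 0, "tz": 0, "wx": 0, "wy": 0, "wz": 0, "gripper": 0.4}, {"tx": 0, "ty": 0, "tz": 0, "wx": 0, "wy": 0, "wz": 0, "gripper": 0.4}, {"tx": 0, "ty": 0, "tz": 0, "wx": 0, "wy": 0, "wz": 0, "gripper": 0.4}, {"tx": 0, "ty": 0, "tz": 0, "wx": 0, "wy": 0, "wz": 0, "gripper": 0.4}]'

```text
time: 12.93
position: [0.6123, 0.2686, 0.0292]
tool_rot: [2.297, 2.141, 0.005]
ft_force: [5.3, 2.1, -3.1]
grip_width: 0.448
grip_force: 3.0
```

jog_arm --increments '[{"tx": 0, "ty": 0, "tz": 0, "wx": 0, "wy": 0, "wz": 0, "gripper": 0.4}, {"tx": 0, "ty": 0, "tz": 0, "wx": 0, "wy": 0, "wz": 0, "gripper": 0.4}, {"tx": 0, "ty": 0, "tz": 0, "wx": 0, "wy": 0, "wz": 0, "gripper": 0.4}, {"tx": 0, "ty": 0, "tz": 0, "wx": 0, "wy": 0, "wz": 0, "gripper": 0.4}, {"tx": 0, "ty": 0, "tz": 0, "wx": 0, "wy": 0, "wz": 0, "gripper": 0.4}]'

```text
time: 13.35
position: [0.6123, 0.2686, 0.0292]
tool_rot: [2.297, 2.141, 0.005]
ft_force: [5.7, 1.5, -2.5]
grip_width: 0.443
grip_force: 3.0
```

jog_arm --increments '[{"tx": 0, "ty": 0, "tz": 0, "wx": 0, "wy": 0, "wz": 0, "gripper": 0.65}, {"tx": 0, "ty": 0, "tz": 0, "wx": 0, "wy": 0, "wz": 0, "gripper": 0.65}, {"tx": 0, "ty": 0, "tz": 0, "wx": 0, "wy": 0, "wz": 0, "gripper": 0.65}, {"tx": 0, "ty": 3, "tz": 0, "wx": 0, "wy": 0, "wz": 0, "gripper": 0.65}, {"tx": 0, "ty": 3, "tz": 0, "wx": 0, "wy": 0, "wz": 0, "gripper": 0.65}]' --grip_force 3

```text
time: 13.77
position: [0.6131, 0.2676, 0.0288]
tool_rot: [-2.298, -2.142, 0.003]
ft_force: [0.0, -1.0, -0.3]
grip_width: 0.64
grip_force: 0.0
```

jog_arm --increments '[{"tx": 0, "ty": 0, "tz": 0, "wx": 0, "wy": 0, "wz": 0, "gripper": 0.4}, {"tx": 0, "ty": 0, "tz": 0, "wx": 0, "wy": 0, "wz": 0, "gripper": 0.4}, {"tx": 0, "ty": 0, "tz": 0, "wx": 0, "wy": 0, "wz": 0, "gripper": 0.4}, {"tx": 0, "ty": 0, "tz": 0, "wx": 0, "wy": 0, "wz": 0, "gripper": 0.4}, {"tx": 0, "ty": 0, "tz": 0, "wx": 0, "wy": 0, "wz": 0, "gripper": 0.4}]'

```text
time: 14.18
position: [0.6138, 0.2679, 0.029]
tool_rot: [2.298, 2.142, 0.0]
ft_force: [2.7, 0.0, -1.9]
grip_width: 0.484
grip_force: 3.0
```

jog_arm --increments '[{"tx": 0, "ty": 0, "tz": 0, "wx": 0, "wy": 0, "wz": 0, "gripper": 0.4}, {"tx": 0, "ty": 0, "tz": 0, "wx": 0, "wy": 0, "wz": 0, "gripper": 0.4}, {"tx": 0, "ty": 0, "tz": 0, "wx": 0, "wy": 0, "wz": 0, "gripper": 0.4}, {"tx": 0, "ty": 0, "tz": 0, "wx": 0, "wy": 0, "wz": 0, "gripper": 0.4}, {"tx": 0, "ty": 0, "tz": 0, "wx": 0, "wy": 0, "wz": 0, "gripper": 0.4}]'

```text
time: 14.6
position: [0.6136, 0.2679, 0.0289]
tool_rot: [2.298, 2.142, -0.0]
ft_force: [2.2, 0.3, -2.0]
grip_width: 0.477
grip_force: 3.0
```

42 mm at 3 N: clicked out. Third hole.

jog_arm --increments '[{"tx": 0, "ty": -2, "tz": 0, "wx": 0, "wy": 0, "wz": 0, "gripper": 0.3}, {"tx": 0, "ty": -2, "tz": 0, "wx": 0, "wy": 0, "wz": 0, "gripper": 0.3}, {"tx": 0, "ty": -2, "tz": 0, "wx": 0, "wy": 0, "wz": 0, "gripper": 0.3}, {"tx": 0, "ty": -2, "tz": 0, "wx": 0, "wy": 0, "wz": 0, "gripper": 0.3}, {"tx": 0, "ty": -2, "tz": 0, "wx": 0, "wy": 0, "wz": 0, "gripper": 0.3}]' --grip_force 20

```text
time: 15.02
position: [0.6112, 0.2681, 0.0289]
tool_rot: [-2.298, -2.142, 0.001]
ft_force: [1.5, -0.0, -1.2]
grip_width: 0.42
grip_force: 20.0
```

jog_arm --increments '[{"tx": 0, "ty": 0, "tz": 0, "wx": 0, "wy": 0, "wz": 0, "gripper": 0.3}, {"tx": 0, "ty": 0, "tz": 0, "wx": 0, "wy": 0, "wz": 0, "gripper": 0.3}, {"tx": 0, "ty": 0, "tz": 0, "wx": 0, "wy": 0, "wz": 0, "gripper": 0.3}, {"tx": 0, "ty": 0, "tz": 0, "wx": 0, "wy": 0, "wz": 0, "gripper": 0.3}, {"tx": 0, "ty": 0, "tz": 0, "wx": 0, "wy": 0, "wz": 0, "gripper": 0.3}]'

```text
time: 15.43
position: [0.6112, 0.2681, 0.0289]
tool_rot: [-2.298, -2.142, 0.001]
ft_force: [-0.1, -0.1, -1.3]
grip_width: 0.422
grip_force: 20.0
```

jog_arm --increments '[{"tx": 9, "ty": 0, "tz": 0, "wx": 0, "wy": 0, "wz": 0, "gripper": 0.3}, {"tx": 18, "ty": 0, "tz": 0, "wx": 0, "wy": 0, "wz": 0, "gripper": 0.3}, {"tx": 27, "ty": 0, "tz": 0, "wx": 0, "wy": 0, "wz": 0, "gripper": 0.3}, {"tx": 36, "ty": 0, "tz": 0, "wx": 0, "wy": 0, "wz": 0, "gripper": 0.3}, {"tx": 43, "ty": 0, "tz": 0, "wx": 0, "wy": 0, "wz": 0, "gripper": 0.3}]'

```text
time: 15.85
position: [0.6145, 0.3123, 0.0289]
tool_rot: [2.297, 2.143, 0.0]
ft_force: [-0.8, -3.0, 0.1]
grip_width: 0.426
grip_force: 20.0
```

jog_arm --increments '[{"tx": 0, "ty": 0, "tz": 0, "wx": 0, "wy": 0, "wz": 0, "gripper": 0.3}, {"tx": 0, "ty": 0, "tz": 0, "wx": 0, "wy": 0, "wz": 0, "gripper": 0.3}, {"tx": 0, "ty": 0, "tz": 0, "wx": 0, "wy": 0, "wz": 0, "gripper": 0.3}, {"tx": 0, "ty": 0, "tz": 0, "wx": 0, "wy": 0, "wz": 0, "gripper": 0.3}, {"tx": 0, "ty": 0, "tz": 0, "wx": 0, "wy": 0, "wz": 0, "gripper": 0.3}]'

```text
time: 16.27
position: [0.6145, 0.3116, 0.029]
tool_rot: [-2.297, -2.142, -0.001]
ft_force: [2.1, 2.3, -5.1]
grip_width: 0.419
grip_force: 20.0
```

jog_arm --increments '[{"tx": 0, "ty": 0, "tz": 0, "wx": 0, "wy": 0, "wz": 0, "gripper": 0.7}, {"tx": 0, "ty": 0, "tz": 0, "wx": 0, "wy": 0, "wz": 0, "gripper": 0.7}, {"tx": 0, "ty": 0, "tz": 0, "wx": 0, "wy": 0, "wz": 0, "gripper": 0.7}, {"tx": 0, "ty": 2, "tz": 0, "wx": 0, "wy": 0, "wz": 0, "gripper": 0.7}, {"tx": 0, "ty": 2, "tz": 0, "wx": 0, "wy": 0, "wz": 0, "gripper": 0.7}]' --grip_force 3

```text
time: 16.68
position: [0.6161, 0.3105, 0.0291]
tool_rot: [-2.298, -2.142, 0.002]
ft_force: [0.6, 0.2, -0.3]
grip_width: 0.68
grip_force: 0.0
```

jog_arm --increments '[{"tx": 0, "ty": 0, "tz": 0, "wx": 0, "wy": 0, "wz": 0, "gripper": 0.4}, {"tx": 0, "ty": 0, "tz": 0, "wx": 0, "wy": 0, "wz": 0, "gripper": 0.4}, {"tx": 0, "ty": 0, "tz": 0, "wx": 0, "wy": 0, "wz": 0, "gripper": 0.4}, {"tx": 0, "ty": 0, "tz": 0, "wx": 0, "wy": 0, "wz": 0, "gripper": 0.4}, {"tx": 0, "ty": 0, "tz": 0, "wx": 0, "wy": 0, "wz": 0, "gripper": 0.4}]'

```text
time: 17.1
position: [0.617, 0.3109, 0.029]
tool_rot: [2.298, 2.142, 0.001]
ft_force: [2.4, -0.3, -0.8]
grip_width: 0.482
grip_force: 3.0
```

jog_arm --increments '[{"tx": 0, "ty": 0, "tz": 0, "wx": 0, "wy": 0, "wz": 0, "gripper": 0.4}, {"tx": 0, "ty": 0, "tz": 0, "wx": 0, "wy": 0, "wz": 0, "gripper": 0.4}, {"tx": 0, "ty": 0, "tz": 0, "wx": 0, "wy": 0, "wz": 0, "gripper": 0.4}, {"tx": 0, "ty": 0, "tz": 0, "wx": 0, "wy": 0, "wz": 0, "gripper": 0.4}, {"tx": 0, "ty": 0, "tz": 0, "wx": 0, "wy": 0, "wz": 0, "gripper": 0.4}]'

```text
time: 17.52
position: [0.6166, 0.3109, 0.029]
tool_rot: [2.298, 2.142, 0.0]
ft_force: [3.1, 0.5, -1.4]
grip_width: 0.474
grip_force: 3.0
```

Locked at the third hole (42 mm at 3 N). Open, rise, and look.

jog_arm --increments '[{"tx": 0, "ty": 0, "tz": 0, "wx": 0, "wy": 0, "wz": 0, "gripper": 0.75}, {"tx": 0, "ty": 0, "tz": 0, "wx": 0, "wy": 0, "wz": 0, "gripper": 0.75}, {"tx": 0, "ty": 0, "tz": 0, "wx": 0, "wy": 0, "wz": 0, "gripper": 0.75}, {"tx": 0, "ty": 0, "tz": 0, "wx": 0, "wy": 0, "wz": 0, "gripper": 0.75}, {"tx": 0, "ty": 0, "tz": 0, "wx": 0, "wy": 0, "wz": 0, "gripper": 0.75}]'

```text
time: 17.93
position: [0.6157, 0.3112, 0.029]
tool_rot: [-2.297, -2.143, 0.002]
ft_force: [-0.1, 0.1, -0.6]
grip_width: 0.724
grip_force: 0.0
```

jog_arm --increments '[{"tx": 0, "ty": 0, "tz": -20, "wx": 0, "wy": 0, "wz": 0, "gripper": 0.7}, {"tx": 0, "ty": 0, "tz": -50, "wx": 0, "wy": 0, "wz": 0, "gripper": 0.7}, {"tx": 0, "ty": 0, "tz": -80, "wx": 0, "wy": 0, "wz": 0, "gripper": 0.7}, {"tx": 0, "ty": 0, "tz": -110, "wx": 0, "wy": 0, "wz": 0, "gripper": 0.7}, {"tx": 0, "ty": 0, "tz": -110, "wx": 0, "wy": 0, "wz": 0, "gripper": 0.7}]'

```text
time: 18.35
position: [0.6189, 0.3138, 0.1465]
tool_rot: [2.296, 2.141, 0.016]
ft_force: [-0.3, 1.0, 1.2]
grip_width: 0.703
grip_force: 0.0
```

```bash
cat >> h.py <<'E'
def knobs(im,g):
    c=im["color"];d=(c.max(2)<50)
    out=[]
    for p in g:
        u,v=proj(im,[p[0],p[1],.093]); r=cent(d,u,v,11)
        if r is not None: out.append((pix2z(im,r[0],r[1],.093)[:2].round(4).tolist(),int(r[2])))
        else: out.append(None)
    return out
E
python3 -c "
from h import *
plan([.482,.158,.12],None,1)
im=cam('top');cv2.imwrite('pics/top1.png',im['color'])
print(knobs(im,[(.482,.158),(.453,-.101),(.455,-.212)]))
for b in vision.spot_in('top','pot1'): print(np.round(b['bbox']),b['conf'])"
```

```text
t 18.35 pos [0.6189 0.3138 0.1465] yaw 1.501 tilt 0.0102 w 0.703 F [-0.3  1.   1.2] q [ 0.02  0.54 -0.76  1.38  0.37  1.36 -0.81]
call 0 tx -164.9 ty -125.8 tz 26.5 wz -0.000
[([0.4824, 0.1555], 36), ([0.4528, -0.099], 73), ([0.4555, -0.2125], 47)]
[347. 278. 389. 321.] 0.95
[394. 276. 438. 316.] 0.74
[240. 267. 280. 304.] 0.73
```

jog_arm --increments '[{"tx": -163, "ty": -125, "tz": 15, "wx": 0, "wy": 0, "wz": 0, "gripper": 0.7}, {"tx": -163, "ty": -125, "tz": 15, "wx": 0, "wy": 0, "wz": 0, "gripper": 0.7}, {"tx": -163, "ty": -125, "tz": 15, "wx": 0, "wy": 0, "wz": 0, "gripper": 0.7}, {"tx": -163, "ty": -125, "tz": 15, "wx": 0, "wy": 0, "wz": 0, "gripper": 0.7}, {"tx": -163, "ty": -125, "tz": 15, "wx": 0, "wy": 0, "wz": 0, "gripper": 0.7}]'

```text
time: 18.87
position: [0.4773, 0.1549, 0.1216]
tool_rot: [-2.297, -2.14, 0.006]
ft_force: [-0.5, -0.3, 0.4]
grip_width: 0.698
grip_force: 0.0
```

jog_arm --increments '[{"tx": 0, "ty": 0, "tz": 0, "wx": 0, "wy": 0, "wz": 0, "gripper": 0.7}, {"tx": 0, "ty": 0, "tz": 0, "wx": 0, "wy": 0, "wz": 0, "gripper": 0.7}, {"tx": 0, "ty": 0, "tz": 0, "wx": 0, "wy": 0, "wz": 0, "gripper": 0.7}, {"tx": 0, "ty": 0, "tz": 0, "wx": 0, "wy": 0, "wz": 0, "gripper": 0.7}, {"tx": 0, "ty": 0, "tz": 0, "wx": 0, "wy": 0, "wz": 0, "gripper": 0.7}]'

```text
time: 19.28
position: [0.4809, 0.1588, 0.1241]
tool_rot: [-2.295, -2.144, -0.002]
ft_force: [-0.0, -0.3, -0.2]
grip_width: 0.697
grip_force: 0.0
```

```bash
python3 -c "
from ov import *
plan([.482,.1565,.075],PHI,1)
im=draw('pics/o4.png',[.482,.1565,.09])
for z in(.093,.059): print([np.round((np.array(proj(im,[.482+d,.1565,z]))-np.array(proj(im,[.482,.1565,.09])).astype(int)+[65,48])*6) for d in(-.013,.013)])
c=cv2.imread('pics/o4.png');cv2.imwrite('pics/o4.png',cv2.LUT(c,(255*(np.arange(256)/255)**.6).astype(np.uint8)))"
```

```text
t 19.28 pos [0.4809 0.1588 0.1241] yaw 1.503 tilt 0.0017 w 0.697 F [-0.  -0.3 -0.2] q [ 0.41  0.13 -0.82  1.87  0.1   1.19 -0.51]
call 0 tx -2.2 ty 1.2 tz 49.1 wz 0.003
[array([433., 295.]), array([356., 276.])]
[array([429., 386.]), array([354., 366.])]
```

View pics/o4.png

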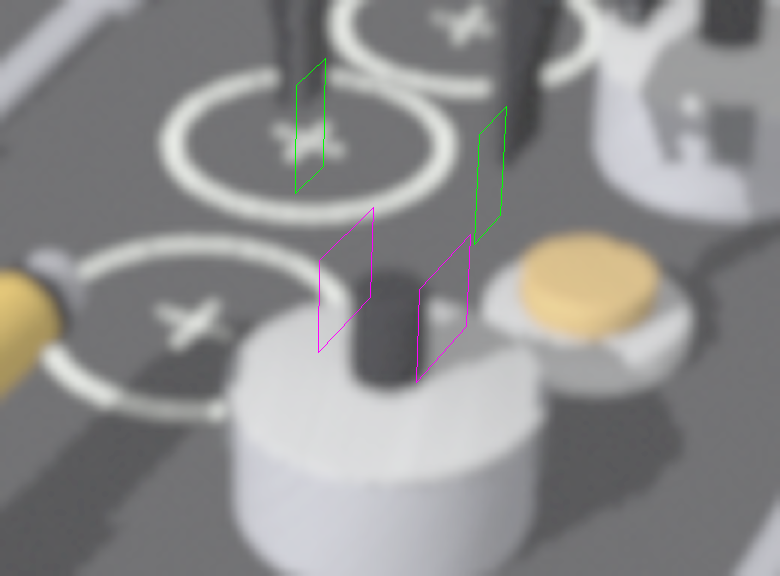

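The knob top is at crop (389,285), as predicted; finger tips end ~68 px above the projected TCP → TCP truly ≈25 mm higher than read, matching the button evidence. Descend onto the knob accordingly, in stages.

jog_arm --increments '[{"tx": -2, "ty": 1, "tz": 20, "wx": 0, "wy": 0, "wz": 0, "gripper": 0.7}, {"tx": -2, "ty": 1, "tz": 40, "wx": 0, "wy": 0, "wz": 0, "gripper": 0.7}, {"tx": -2, "ty": 1, "tz": 60, "wx": 0, "wy": 0, "wz": 0, "gripper": 0.7}, {"tx": -2, "ty": 1, "tz": 68, "wx": 0, "wy": 0, "wz": 0, "gripper": 0.7}, {"tx": -2, "ty": 1, "tz": 68, "wx": 0, "wy": 0, "wz": 0, "gripper": 0.7}]'

```text
time: 19.75
position: [0.4797, 0.1556, 0.054]
tool_rot: [-2.294, -2.142, 0.005]
ft_force: [-0.6, -0.2, 0.3]
grip_width: 0.7
grip_force: 0.0
```

jog_arm --increments '[{"tx": 0, "ty": 0, "tz": 4, "wx": 0, "wy": 0, "wz": 0, "gripper": 0.7}, {"tx": 0, "ty": 0, "tz": 8, "wx": 0, "wy": 0, "wz": 0, "gripper": 0.7}, {"tx": 0, "ty": 0, "tz": 12, "wx": 0, "wy": 0, "wz": 0, "gripper": 0.7}, {"tx": 0, "ty": 0, "tz": 12, "wx": 0, "wy": 0, "wz": 0, "gripper": 0.7}, {"tx": 0, "ty": 0, "tz": 12, "wx": 0, "wy": 0, "wz": 0, "gripper": 0.7}]'

```text
time: 20.17
position: [0.4814, 0.1551, 0.0443]
tool_rot: [2.298, 2.142, 0.0]
ft_force: [-0.4, 0.3, 0.0]
grip_width: 0.697
grip_force: 0.0
```

```bash
python3 -c "
from ov import *
plan([.482,.1565,.042],PHI,1)
im=draw('pics/o5.png',[.482,.1565,.09])
c=cv2.imread('pics/o5.png');cv2.imwrite('pics/o5.png',cv2.LUT(c,(255*(np.arange(256)/255)**.6).astype(np.uint8)))"
```

```text
t 20.17 pos [0.4814 0.1551 0.0443] yaw 1.501 tilt 0.0004 w 0.697 F [-0.4  0.3  0. ] q [ 0.37  0.23 -0.8   1.95  0.19  1.03 -0.59]
call 0 tx 1.4 ty 0.5 tz 2.3 wz 0.000
```

View pics/o5.png

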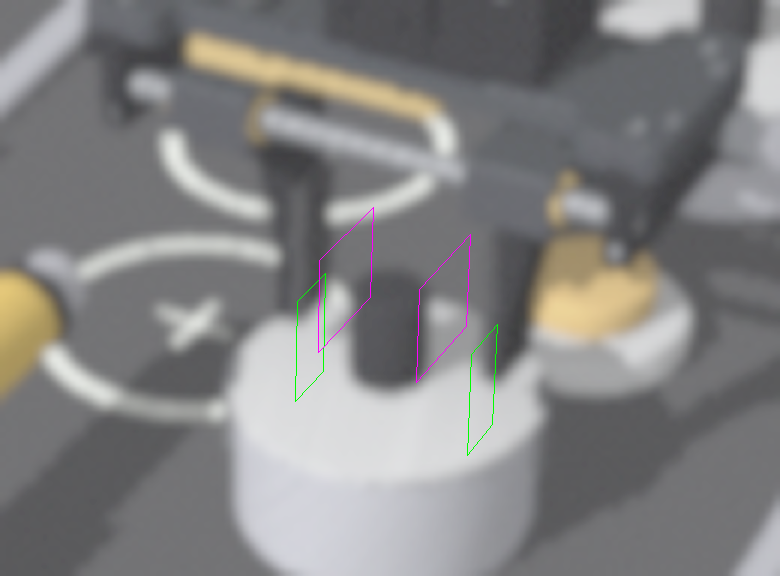

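Tips stand beside the knob just above the lid, no contact force. Grip gently.

jog_arm --increments '[{"tx": 1, "ty": 0.5, "tz": 0, "wx": 0, "wy": 0, "wz": 0, "gripper": 0.2}, {"tx": 1, "ty": 0.5, "tz": 0, "wx": 0, "wy": 0, "wz": 0, "gripper": 0.2}, {"tx": 1, "ty": 0.5, "tz": 0, "wx": 0, "wy": 0, "wz": 0, "gripper": 0.2}, {"tx": 1, "ty": 0.5, "tz": 0, "wx": 0, "wy": 0, "wz": 0, "gripper": 0.2}, {"tx": 1, "ty": 0.5, "tz": 0, "wx": 0, "wy": 0, "wz": 0, "gripper": 0.2}]' --grip_force 8

```text
time: 20.63
position: [0.4818, 0.156, 0.0441]
tool_rot: [2.298, 2.142, -0.0]
ft_force: [0.7, 0.1, -0.2]
grip_width: 0.405
grip_force: 0.0
```

jog_arm --increments '[{"tx": 0, "ty": 0, "tz": 0, "wx": 0, "wy": 0, "wz": 0, "gripper": 0.2}, {"tx": 0, "ty": 0, "tz": 0, "wx": 0, "wy": 0, "wz": 0, "gripper": 0.2}, {"tx": 0, "ty": 0, "tz": 0, "wx": 0, "wy": 0, "wz": 0, "gripper": 0.2}, {"tx": 0, "ty": 0, "tz": 0, "wx": 0, "wy": 0, "wz": 0, "gripper": 0.2}, {"tx": 0, "ty": 0, "tz": 0, "wx": 0, "wy": 0, "wz": 0, "gripper": 0.2}]'

```text
time: 21.05
position: [0.4822, 0.156, 0.0442]
tool_rot: [2.298, 2.142, 0.001]
ft_force: [1.9, 0.1, -0.8]
grip_width: 0.298
grip_force: 8.0
```

```bash
python3 -c "
from ov import *
plan([.5841,.0896,.0443],PHI,1)
im=cam('side')
# knob centroid in side view
"
```

```text
t 21.05 pos [0.4822 0.156  0.0442] yaw 1.501 tilt 0.0008 w 0.298 F [ 1.9  0.1 -0.8] q [ 0.37  0.23 -0.8   1.95  0.19  1.03 -0.59]
call 0 tx -59.1 ty 106.3 tz -0.1 wz 0.000
```

jog_arm --increments '[{"tx": -6, "ty": 11, "tz": 0, "wx": 0, "wy": 0, "wz": 0, "gripper": 0.2}, {"tx": -12, "ty": 21, "tz": 0, "wx": 0, "wy": 0, "wz": 0, "gripper": 0.2}, {"tx": -18, "ty": 32, "tz": 0, "wx": 0, "wy": 0, "wz": 0, "gripper": 0.2}, {"tx": -24, "ty": 43, "tz": 0, "wx": 0, "wy": 0, "wz": 0, "gripper": 0.2}, {"tx": -30, "ty": 53, "tz": 0, "wx": 0, "wy": 0, "wz": 0, "gripper": 0.2}]'

```text
time: 21.52
position: [0.5335, 0.1219, 0.0441]
tool_rot: [-2.298, -2.142, 0.0]
ft_force: [-2.6, 2.1, 4.6]
grip_width: 0.298
grip_force: 8.0
```

jog_arm --increments '[{"tx": -6, "ty": 11, "tz": 0, "wx": 0, "wy": 0, "wz": 0, "gripper": 0.2}, {"tx": -12, "ty": 21, "tz": 0, "wx": 0, "wy": 0, "wz": 0, "gripper": 0.2}, {"tx": -18, "ty": 32, "tz": 0, "wx": 0, "wy": 0, "wz": 0, "gripper": 0.2}, {"tx": -24, "ty": 43, "tz": 0, "wx": 0, "wy": 0, "wz": 0, "gripper": 0.2}, {"tx": -29, "ty": 53, "tz": 0, "wx": 0, "wy": 0, "wz": 0, "gripper": 0.2}]'

```text
time: 21.93
position: [0.5845, 0.0888, 0.0441]
tool_rot: [-2.298, -2.142, 0.0]
ft_force: [-3.6, 1.8, 5.7]
grip_width: 0.299
grip_force: 8.0
```

jog_arm --increments '[{"tx": 0, "ty": 0, "tz": 0, "wx": 0, "wy": 0, "wz": 0, "gripper": 0.2}, {"tx": 0, "ty": 0, "tz": 0, "wx": 0, "wy": 0, "wz": 0, "gripper": 0.2}, {"tx": 0, "ty": 0, "tz": 0, "wx": 0, "wy": 0, "wz": 0, "gripper": 0.2}, {"tx": 0, "ty": 0, "tz": 0, "wx": 0, "wy": 0, "wz": 0, "gripper": 0.2}, {"tx": 0, "ty": 0, "tz": 0, "wx": 0, "wy": 0, "wz": 0, "gripper": 0.2}]'

```text
time: 22.35
position: [0.5836, 0.0891, 0.0441]
tool_rot: [2.297, 2.141, -0.0]
ft_force: [2.2, -2.4, 2.1]
grip_width: 0.297
grip_force: 8.0
```

```bash
cat >> h.py <<'E'
def ring(im,p,lo=.044,hi=.064,thr=150,mask=None):
    """fit the painted ring near p (world xy) by projecting bright pixels to the hob"""
    c=im["color"].astype(int);ys,xs=np.nonzero((c.min(2)>thr))
    W=np.array([pix2z(im,u,v,.008)[:2] for u,v in zip(xs,ys) if abs(u-proj(im,[p[0],p[1],.008])[0])<60 and abs(v-proj(im,[p[0],p[1],.008])[1])<60])
    q=np.array(p[:2],float)
    for _ in range(8):
        r=np.hypot(*(W-q).T);S=W[(r>lo)&(r<hi)]
        A=np.c_[2*S,np.ones(len(S))];s=np.linalg.lstsq(A,(S**2).sum(1),rcond=None)[0];q=s[:2]
    return q.round(4),round(float(np.sqrt(s[2]+q@q)),4),len(S)
E
python3 -c "
from ov import *
im=cam('top');plan([.5841,.0896,.0443],PHI,1)
from h import ring
sd=cam('side')
for m in [(.5841,.0896),(.6006,-.0448),(.580,-.159),(.5865,-.2855)]:
    print('top',ring(im,m),'side',ring(sd,m))
"
```

```text
t 22.40 pos [0.5835 0.0893 0.0441] yaw 1.501 tilt 0.0011 w 0.298 F [ 1.6 -2.2  2.4] q [ 0.4   0.4  -0.72  1.75  0.3   1.09 -0.49]
call 0 tx 0.4 ty 0.6 tz -0.2 wz 0.001
top (array([0., 0.]), 0.0, 0) side (array([0.5863, 0.0797]), 0.0547, 396)
top (array([ 0.6002, -0.044 ]), 0.0531, 244) side (array([ 0.6039, -0.0437]), 0.056, 119)
top (array([ 0.5796, -0.159 ]), 0.0534, 295) side (array([ 0.5825, -0.165 ]), 0.0538, 91)
top (array([ 0.5862, -0.2849]), 0.053, 400) side (array([ 0.587 , -0.2907]), 0.054, 131)
```

jog_arm --increments '[{"tx": 0, "ty": 0, "tz": 0, "wx": 0, "wy": 0, "wz": 0, "gripper": 0.7}, {"tx": 0, "ty": 0, "tz": 0, "wx": 0, "wy": 0, "wz": 0, "gripper": 0.7}, {"tx": 0, "ty": 0, "tz": 0, "wx": 0, "wy": 0, "wz": 0, "gripper": 0.7}, {"tx": 0, "ty": 0, "tz": 0, "wx": 0, "wy": 0, "wz": 0, "gripper": 0.7}, {"tx": 0, "ty": 0, "tz": 0, "wx": 0, "wy": 0, "wz": 0, "gripper": 0.7}]'

```text
time: 22.87
position: [0.5828, 0.0902, 0.0437]
tool_rot: [-2.297, -2.142, 0.001]
ft_force: [0.2, 0.2, 0.2]
grip_width: 0.589
grip_force: 0.0
```

jog_arm --increments '[{"tx": 0, "ty": 0, "tz": -15, "wx": 0, "wy": 0, "wz": 0, "gripper": 0.7}, {"tx": 0, "ty": 0, "tz": -40, "wx": 0, "wy": 0, "wz": 0, "gripper": 0.7}, {"tx": 0, "ty": 0, "tz": -65, "wx": 0, "wy": 0, "wz": 0, "gripper": 0.7}, {"tx": 0, "ty": 0, "tz": -70, "wx": 0, "wy": 0, "wz": 0, "gripper": 0.7}, {"tx": 0, "ty": 0, "tz": -70, "wx": 0, "wy": 0, "wz": 0, "gripper": 0.7}]'

```text
time: 23.28
position: [0.5848, 0.0903, 0.1161]
tool_rot: [2.296, 2.141, 0.005]
ft_force: [-1.0, -0.1, -0.2]
grip_width: 0.695
grip_force: 0.0
```

```bash
python3 -c "
from ov import *
plan([.4535,-.100,.115],PHI,2)"
```

```text
t 23.28 pos [0.5848 0.0903 0.1161] yaw 1.501 tilt 0.0039 w 0.695 F [-1.  -0.1 -0.2] q [ 0.42  0.33 -0.75  1.68  0.24  1.22 -0.45]
call 0 tx -99.5 ty -58.9 tz 0.6 wz 0.000
call 1 tx -99.5 ty -58.8 tz 0.6 wz 0.000
```

jog_arm --increments '[{"tx": -99, "ty": -59, "tz": 0, "wx": 0, "wy": 0, "wz": 0, "gripper": 0.7}, {"tx": -99, "ty": -59, "tz": 0, "wx": 0, "wy": 0, "wz": 0, "gripper": 0.7}, {"tx": -99, "ty": -59, "tz": 0, "wx": 0, "wy": 0, "wz": 0, "gripper": 0.7}, {"tx": -99, "ty": -59, "tz": 0, "wx": 0, "wy": 0, "wz": 0, "gripper": 0.7}, {"tx": -99, "ty": -59, "tz": 0, "wx": 0, "wy": 0, "wz": 0, "gripper": 0.7}]'

```text
time: 23.7
position: [0.516, -0.0073, 0.1127]
tool_rot: [-2.302, -2.137, 0.004]
ft_force: [0.4, -0.1, 0.5]
grip_width: 0.697
grip_force: 0.0
```

jog_arm --increments '[{"tx": -99, "ty": -58, "tz": 0, "wx": 0, "wy": 0, "wz": 0, "gripper": 0.7}, {"tx": -99, "ty": -58, "tz": 0, "wx": 0, "wy": 0, "wz": 0, "gripper": 0.7}, {"tx": -99, "ty": -58, "tz": 0, "wx": 0, "wy": 0, "wz": 0, "gripper": 0.7}, {"tx": -99, "ty": -58, "tz": 0, "wx": 0, "wy": 0, "wz": 0, "gripper": 0.7}, {"tx": -99, "ty": -58, "tz": 0, "wx": 0, "wy": 0, "wz": 0, "gripper": 0.7}]'

```text
time: 24.12
position: [0.4524, -0.1001, 0.1134]
tool_rot: [-2.3, -2.139, 0.0]
ft_force: [-0.8, 0.9, -0.3]
grip_width: 0.701
grip_force: 0.0
```

jog_arm --increments '[{"tx": 0, "ty": 0, "tz": 0, "wx": 0, "wy": 0, "wz": 0, "gripper": 0.7}, {"tx": 0, "ty": 0, "tz": 0, "wx": 0, "wy": 0, "wz": 0, "gripper": 0.7}, {"tx": 0, "ty": 0, "tz": 0, "wx": 0, "wy": 0, "wz": 0, "gripper": 0.7}, {"tx": 0, "ty": 0, "tz": 0, "wx": 0, "wy": 0, "wz": 0, "gripper": 0.7}, {"tx": 0, "ty": 0, "tz": 0, "wx": 0, "wy": 0, "wz": 0, "gripper": 0.7}]'

```text
time: 24.53
position: [0.4532, -0.0987, 0.1139]
tool_rot: [-2.296, -2.144, -0.0]
ft_force: [-0.7, -1.4, -0.5]
grip_width: 0.698
grip_force: 0.0
```

```bash
cat >> h.py <<'E'
def sideknob(im,p):
    """knob axis from the side view: dark blob around predicted knob middle (z=.078)"""
    u,v=proj(im,[p[0],p[1],.078]);r=cent(im["color"].max(2)<60,u,v,13)
    return None if r is None else (pix2z(im,r[0],r[1],.078)[:2].round(4).tolist(),int(r[2]))
E
python3 -c "
from ov import *
from h import sideknob
plan([.4528,-.100,.0442],PHI,1)
t=cam('top');s=cam('side')
print(knobs(t,[(.584,.0895),(.453,-.1),(.4555,-.2125)]))
print([sideknob(s,p) for p in [(.584,.0895),(.453,-.1),(.4555,-.2125)]])
print('m1 top',ring(t,(.584,.0895),.049,.062))
cv2.imwrite('pics/m1.png',np.hstack([cv2.resize(t['color'][215:275,255:320],(390,360),interpolation=cv2.INTER_CUBIC),cv2.resize(s['color'][230:330,250:360],(396,360),interpolation=cv2.INTER_CUBIC)]))"
```

```text
t 24.53 pos [ 0.4532 -0.0987  0.1139] yaw 1.503 tilt 0.0003 w 0.698 F [-0.7 -1.4 -0.5] q [ 0.81  0.01 -0.64  1.98  0.    1.16  0.09]
call 0 tx -1.3 ty -0.4 tz 69.7 wz 0.002
[([0.5803, 0.0924], 47), ([0.4412, -0.0848], 9), None]
[([0.5832, 0.0895], 164), ([0.4527, -0.103], 116), ([0.4566, -0.2305], 158)]
m1 top (array([0.5847, 0.0903]), 0.053, 272)
```

View pics/m1.png

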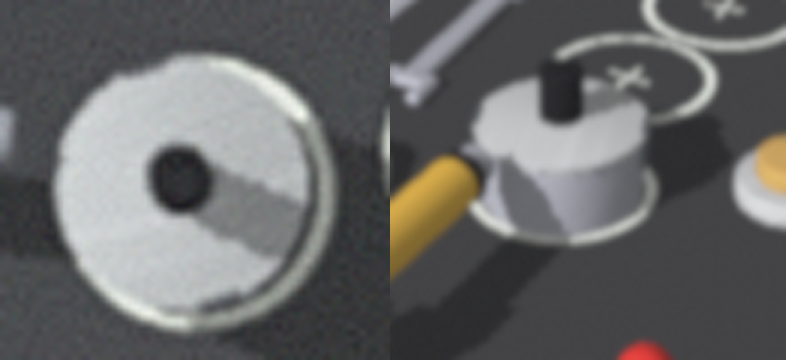

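The pot stands within ~2-3 mm of ring 1's centre (top crop: lid centred on the ring allowing parallax; side crop: even ring margins). Now pot B.

jog_arm --increments '[{"tx": -2, "ty": 0, "tz": 20, "wx": 0, "wy": 0, "wz": 0, "gripper": 0.7}, {"tx": -2, "ty": 0, "tz": 40, "wx": 0, "wy": 0, "wz": 0, "gripper": 0.7}, {"tx": -2, "ty": 0, "tz": 60, "wx": 0, "wy": 0, "wz": 0, "gripper": 0.7}, {"tx": -2, "ty": 0, "tz": 69, "wx": 0, "wy": 0, "wz": 0, "gripper": 0.7}, {"tx": -2, "ty": 0, "tz": 69, "wx": 0, "wy": 0, "wz": 0, "gripper": 0.7}]'

```text
time: 25.05
position: [0.4509, -0.101, 0.0431]
tool_rot: [-2.295, -2.14, 0.003]
ft_force: [-0.7, 0.5, 0.5]
grip_width: 0.698
grip_force: 0.0
```

jog_arm --increments '[{"tx": 0, "ty": 0, "tz": 0, "wx": 0, "wy": 0, "wz": 0, "gripper": 0.2}, {"tx": 0, "ty": 0, "tz": 0, "wx": 0, "wy": 0, "wz": 0, "gripper": 0.2}, {"tx": 0, "ty": 0, "tz": 0, "wx": 0, "wy": 0, "wz": 0, "gripper": 0.2}, {"tx": 0, "ty": 0, "tz": 0, "wx": 0, "wy": 0, "wz": 0, "gripper": 0.2}, {"tx": 0, "ty": 0, "tz": 0, "wx": 0, "wy": 0, "wz": 0, "gripper": 0.2}]' --grip_force 8

```text
time: 25.47
position: [0.4533, -0.1018, 0.0458]
tool_rot: [2.297, 2.141, 0.001]
ft_force: [-0.4, -0.5, -0.2]
grip_width: 0.409
grip_force: 0.0
```

jog_arm --increments '[{"tx": 0, "ty": 0, "tz": 0, "wx": 0, "wy": 0, "wz": 0, "gripper": 0.2}, {"tx": 0, "ty": 0, "tz": 0, "wx": 0, "wy": 0, "wz": 0, "gripper": 0.2}, {"tx": 0, "ty": 0, "tz": 0, "wx": 0, "wy": 0, "wz": 0, "gripper": 0.2}, {"tx": 0, "ty": 0, "tz": 0, "wx": 0, "wy": 0, "wz": 0, "gripper": 0.2}, {"tx": 0, "ty": 0, "tz": 0, "wx": 0, "wy": 0, "wz": 0, "gripper": 0.2}]'

```text
time: 25.88
position: [0.4533, -0.1017, 0.0455]
tool_rot: [2.297, 2.142, 0.001]
ft_force: [0.2, -0.2, 3.0]
grip_width: 0.295
grip_force: 8.0
```

```bash
python3 -c "
from ov import *
from h import sideknob
plan([.601,-.0445,.0442],PHI,3)
s=cam('side');print([sideknob(s,p) for p in [(.453,-.1),(.4555,-.2125),(.456,-.23)]])
for b in vision.spot_in('side','pot1'): 
    l,t,r,bo=b['bbox'];print(np.round(b['bbox']),round(b['conf'],2),pix2z(s,(l+r)/2,t+8,.09).round(3))
for b in vision.spot_in('top','pot1'): print(np.round(b['bbox']),round(b['conf'],2))
"
```

```text
t 25.88 pos [ 0.4533 -0.1017  0.0455] yaw 1.501 tilt 0.0011 w 0.295 F [ 0.2 -0.2  3. ] q [ 0.79  0.1  -0.65  2.05  0.07  1.01  0.04]
call 0 tx 22.5 ty 47.8 tz 0.4 wz 0.000
call 1 tx 22.5 ty 47.8 tz 0.4 wz 0.000
call 2 tx 22.5 ty 47.8 tz 0.4 wz 0.000
[([0.4551, -0.112], 236), ([0.4508, -0.1957], 101), ([0.4517, -0.2214], 116)]
[269. 246. 320. 298.] 0.94 [0.581 0.108 0.09 ]
[385. 207. 420. 239.] 0.92 [ 0.433 -0.156  0.09 ]
[365. 222. 409. 264.] 0.85 [ 0.444 -0.071  0.09 ]
[218. 260. 251. 291.] 0.63 [0.662 0.204 0.09 ]
[348. 283. 360. 316.] 0.89
[263. 223. 306. 268.] 0.87
[430. 285. 437. 310.] 0.53
[174. 298. 189. 317.] 0.45
```

jog_arm --increments '[{"tx": 5, "ty": 10, "tz": 0, "wx": 0, "wy": 0, "wz": 0, "gripper": 0.2}, {"tx": 10, "ty": 20, "tz": 0, "wx": 0, "wy": 0, "wz": 0, "gripper": 0.2}, {"tx": 14, "ty": 30, "tz": 0, "wx": 0, "wy": 0, "wz": 0, "gripper": 0.2}, {"tx": 18, "ty": 39, "tz": 0, "wx": 0, "wy": 0, "wz": 0, "gripper": 0.2}, {"tx": 23, "ty": 48, "tz": 0, "wx": 0, "wy": 0, "wz": 0, "gripper": 0.2}]'

```text
time: 26.45
position: [0.5011, -0.0831, 0.0451]
tool_rot: [-2.298, -2.141, 0.006]
ft_force: [-4.2, -2.4, 8.3]
grip_width: 0.291
grip_force: 8.0
```

jog_arm --increments '[{"tx": 5, "ty": 10, "tz": 0, "wx": 0, "wy": 0, "wz": 0, "gripper": 0.2}, {"tx": 10, "ty": 20, "tz": 0, "wx": 0, "wy": 0, "wz": 0, "gripper": 0.2}, {"tx": 14, "ty": 30, "tz": 0, "wx": 0, "wy": 0, "wz": 0, "gripper": 0.2}, {"tx": 18, "ty": 39, "tz": 0, "wx": 0, "wy": 0, "wz": 0, "gripper": 0.2}, {"tx": 23, "ty": 48, "tz": 0, "wx": 0, "wy": 0, "wz": 0, "gripper": 0.2}]'

```text
time: 26.87
position: [0.5506, -0.0635, 0.0451]
tool_rot: [-2.298, -2.141, 0.006]
ft_force: [-4.0, -0.8, 7.7]
grip_width: 0.292
grip_force: 8.0
```

```bash
python3 -c "
from ov import *
from h import sideknob
plan([.601,-.0445,.0455],PHI,1)
s=cam('side');print([sideknob(s,p) for p in [(.551,-.067),(.4555,-.2125)]])"
```

```text
t 26.87 pos [ 0.5506 -0.0635  0.0451] yaw 1.500 tilt 0.0040 w 0.292 F [-4.  -0.8  7.7] q [ 0.64  0.31 -0.66  1.84  0.22  1.07 -0.18]
call 0 tx 22.6 ty 48.9 tz -0.4 wz -0.000
[([0.554, -0.0772], 254), ([0.4576, -0.2209], 144)]
```

jog_arm --increments '[{"tx": 5, "ty": 10, "tz": 0, "wx": 0, "wy": 0, "wz": 0, "gripper": 0.2}, {"tx": 10, "ty": 20, "tz": 0, "wx": 0, "wy": 0, "wz": 0, "gripper": 0.2}, {"tx": 14, "ty": 30, "tz": 0, "wx": 0, "wy": 0, "wz": 0, "gripper": 0.2}, {"tx": 18, "ty": 40, "tz": 0, "wx": 0, "wy": 0, "wz": 0, "gripper": 0.2}, {"tx": 22, "ty": 48, "tz": 0, "wx": 0, "wy": 0, "wz": 0, "gripper": 0.2}]'

```text
time: 27.33
position: [0.6003, -0.0445, 0.0449]
tool_rot: [-2.298, -2.141, 0.005]
ft_force: [-2.8, -1.9, 7.0]
grip_width: 0.298
grip_force: 8.0
```

jog_arm --increments '[{"tx": 0, "ty": 0, "tz": 0, "wx": 0, "wy": 0, "wz": 0, "gripper": 0.2}, {"tx": 0, "ty": 0, "tz": 0, "wx": 0, "wy": 0, "wz": 0, "gripper": 0.2}, {"tx": 0, "ty": 0, "tz": 0, "wx": 0, "wy": 0, "wz": 0, "gripper": 0.2}, {"tx": 0, "ty": 0, "tz": 0, "wx": 0, "wy": 0, "wz": 0, "gripper": 0.2}, {"tx": 0, "ty": 0, "tz": 0, "wx": 0, "wy": 0, "wz": 0, "gripper": 0.2}]'

```text
time: 27.75
position: [0.6008, -0.0437, 0.0449]
tool_rot: [-2.298, -2.142, 0.0]
ft_force: [0.7, 1.0, 0.3]
grip_width: 0.295
grip_force: 8.0
```

```bash
python3 -c "
from ov import *
plan([.601,-.0445,.0455],PHI,1)"
```

```text
t 27.75 pos [ 0.6008 -0.0437  0.0449] yaw 1.501 tilt 0.0002 w 0.295 F [0.7 1.  0.3] q [ 0.56  0.41 -0.65  1.72  0.27  1.1  -0.24]
call 0 tx -0.8 ty 0.3 tz -0.6 wz 0.001
```

Release, rise, then head towards pot C (looking before the descent).

jog_arm --increments '[{"tx": 0, "ty": 0, "tz": 0, "wx": 0, "wy": 0, "wz": 0, "gripper": 0.7}, {"tx": 0, "ty": 0, "tz": 0, "wx": 0, "wy": 0, "wz": 0, "gripper": 0.7}, {"tx": 0, "ty": 0, "tz": 0, "wx": 0, "wy": 0, "wz": 0, "gripper": 0.7}, {"tx": 0, "ty": 0, "tz": 0, "wx": 0, "wy": 0, "wz": 0, "gripper": 0.7}, {"tx": 0, "ty": 0, "tz": 0, "wx": 0, "wy": 0, "wz": 0, "gripper": 0.7}]'

```text
time: 28.17
position: [0.6007, -0.044, 0.0448]
tool_rot: [-2.298, -2.142, 0.001]
ft_force: [-0.2, 0.8, -0.6]
grip_width: 0.585
grip_force: 0.0
```

jog_arm --increments '[{"tx": 0, "ty": 0, "tz": -15, "wx": 0, "wy": 0, "wz": 0, "gripper": 0.7}, {"tx": 0, "ty": 0, "tz": -40, "wx": 0, "wy": 0, "wz": 0, "gripper": 0.7}, {"tx": 0, "ty": 0, "tz": -65, "wx": 0, "wy": 0, "wz": 0, "gripper": 0.7}, {"tx": 0, "ty": 0, "tz": -70, "wx": 0, "wy": 0, "wz": 0, "gripper": 0.7}, {"tx": 0, "ty": 0, "tz": -70, "wx": 0, "wy": 0, "wz": 0, "gripper": 0.7}]'

```text
time: 28.58
position: [0.6027, -0.0438, 0.1173]
tool_rot: [2.295, 2.14, 0.004]
ft_force: [0.5, 0.0, 0.7]
grip_width: 0.696
grip_force: 0.0
```

```bash
python3 -c "
from ov import *
plan([.4555,-.215,.115],PHI,2)
t=cam('top');print(knobs(t,[(.584,.0895),(.4555,-.2125)]))
for b in vision.spot_in('top','pot1'): print(np.round(b['bbox']),round(b['conf'],2))"
```

```text
t 28.58 pos [ 0.6027 -0.0438  0.1173] yaw 1.501 tilt 0.0041 w 0.696 F [0.5 0.  0.7] q [ 0.58  0.34 -0.67  1.65  0.22  1.22 -0.21]
call 0 tx -90.6 ty -67.4 tz 1.1 wz 0.000
call 1 tx -90.6 ty -67.4 tz 1.1 wz 0.000
[([0.5797, 0.092], 53), ([0.4558, -0.2115], 83)]
[324. 222. 334. 252.] 0.78
[406. 276. 438. 320.] 0.71
[260. 223. 306. 268.] 0.68
```

jog_arm --increments '[{"tx": -90, "ty": -67, "tz": 0, "wx": 0, "wy": 0, "wz": 0, "gripper": 0.7}, {"tx": -90, "ty": -67, "tz": 0, "wx": 0, "wy": 0, "wz": 0, "gripper": 0.7}, {"tx": -90, "ty": -67, "tz": 0, "wx": 0, "wy": 0, "wz": 0, "gripper": 0.7}, {"tx": -90, "ty": -67, "tz": 0, "wx": 0, "wy": 0, "wz": 0, "gripper": 0.7}, {"tx": -90, "ty": -67, "tz": 0, "wx": 0, "wy": 0, "wz": 0, "gripper": 0.7}]'

```text
time: 29.1
position: [0.5258, -0.131, 0.1134]
tool_rot: [-2.301, -2.136, 0.004]
ft_force: [0.9, 0.3, 0.8]
grip_width: 0.695
grip_force: 0.0
```

jog_arm --increments '[{"tx": -88, "ty": -66, "tz": 0, "wx": 0, "wy": 0, "wz": 0, "gripper": 0.7}, {"tx": -88, "ty": -66, "tz": 0, "wx": 0, "wy": 0, "wz": 0, "gripper": 0.7}, {"tx": -88, "ty": -66, "tz": 0, "wx": 0, "wy": 0, "wz": 0, "gripper": 0.7}, {"tx": -88, "ty": -66, "tz": 0, "wx": 0, "wy": 0, "wz": 0, "gripper": 0.7}, {"tx": -88, "ty": -66, "tz": 0, "wx": 0, "wy": 0, "wz": 0, "gripper": 0.7}]'

```text
time: 29.52
position: [0.4555, -0.2122, 0.1142]
tool_rot: [-2.299, -2.139, -0.0]
ft_force: [-0.0, -0.4, 1.0]
grip_width: 0.698
grip_force: 0.0
```

jog_arm --increments '[{"tx": 0, "ty": 0, "tz": 0, "wx": 0, "wy": 0, "wz": 0, "gripper": 0.7}, {"tx": 0, "ty": 0, "tz": 0, "wx": 0, "wy": 0, "wz": 0, "gripper": 0.7}, {"tx": 0, "ty": 0, "tz": 0, "wx": 0, "wy": 0, "wz": 0, "gripper": 0.7}, {"tx": 0, "ty": 0, "tz": 0, "wx": 0, "wy": 0, "wz": 0, "gripper": 0.7}, {"tx": 0, "ty": 0, "tz": 0, "wx": 0, "wy": 0, "wz": 0, "gripper": 0.7}]'

```text
time: 29.93
position: [0.4565, -0.2112, 0.115]
tool_rot: [-2.296, -2.144, -0.0]
ft_force: [-0.8, -0.5, -0.7]
grip_width: 0.699
grip_force: 0.0
```

```bash
python3 -c "
from ov import *
from h import sideknob
plan([.456,-.2135,.0445],PHI,1)
t=cam('top');s=cam('side')
print(knobs(t,[(.584,.0895),(.601,-.0445),(.4555,-.2125)]))
print([sideknob(s,p) for p in [(.584,.0895),(.601,-.0445),(.4555,-.2125)]])
print(ring(t,(.6005,-.0442),.051,.06),ring(t,(.5862,-.2849)))"
```

```text
t 29.93 pos [ 0.4565 -0.2112  0.115 ] yaw 1.503 tilt 0.0002 w 0.699 F [-0.8 -0.5 -0.7] q [ 0.93  0.1  -0.58  1.89  0.06  1.17  0.27]
call 0 tx -2.3 ty -0.4 tz 70.5 wz 0.002
[([0.58, 0.0924], 53), ([0.5973, -0.0431], 48), ([0.4531, -0.2202], 84)]
[([0.583, 0.0915], 152), ([0.6052, -0.0546], 169), ([0.4577, -0.2238], 125)]
(array([ 0.6007, -0.0427]), 0.0535, 154) (array([ 0.5864, -0.285 ]), 0.0529, 270)
```

jog_arm --increments '[{"tx": -2, "ty": 0, "tz": 20, "wx": 0, "wy": 0, "wz": 0, "gripper": 0.7}, {"tx": -2, "ty": 0, "tz": 40, "wx": 0, "wy": 0, "wz": 0, "gripper": 0.7}, {"tx": -2, "ty": 0, "tz": 60, "wx": 0, "wy": 0, "wz": 0, "gripper": 0.7}, {"tx": -2, "ty": 0, "tz": 70, "wx": 0, "wy": 0, "wz": 0, "gripper": 0.7}, {"tx": -2, "ty": 0, "tz": 70, "wx": 0, "wy": 0, "wz": 0, "gripper": 0.7}]'

```text
time: 30.45
position: [0.454, -0.2131, 0.0428]
tool_rot: [-2.294, -2.14, 0.002]
ft_force: [-1.0, 0.1, 0.3]
grip_width: 0.699
grip_force: 0.0
```

jog_arm --increments '[{"tx": 0, "ty": 0, "tz": 0, "wx": 0, "wy": 0, "wz": 0, "gripper": 0.2}, {"tx": 0, "ty": 0, "tz": 0, "wx": 0, "wy": 0, "wz": 0, "gripper": 0.2}, {"tx": 0, "ty": 0, "tz": 0, "wx": 0, "wy": 0, "wz": 0, "gripper": 0.2}, {"tx": 0, "ty": 0, "tz": 0, "wx": 0, "wy": 0, "wz": 0, "gripper": 0.2}, {"tx": 0, "ty": 0, "tz": 0, "wx": 0, "wy": 0, "wz": 0, "gripper": 0.2}]' --grip_force 8

```text
time: 30.87
position: [0.4564, -0.2144, 0.0459]
tool_rot: [2.297, 2.141, 0.0]
ft_force: [-1.2, -0.5, 0.1]
grip_width: 0.407
grip_force: 0.0
```

jog_arm --increments '[{"tx": 0, "ty": 0, "tz": 0, "wx": 0, "wy": 0, "wz": 0, "gripper": 0.2}, {"tx": 0, "ty": 0, "tz": 0, "wx": 0, "wy": 0, "wz": 0, "gripper": 0.2}, {"tx": 0, "ty": 0, "tz": 0, "wx": 0, "wy": 0, "wz": 0, "gripper": 0.2}, {"tx": 0, "ty": 0, "tz": 0, "wx": 0, "wy": 0, "wz": 0, "gripper": 0.2}, {"tx": 0, "ty": 0, "tz": 0, "wx": 0, "wy": 0, "wz": 0, "gripper": 0.2}]'

```text
time: 31.28
position: [0.4564, -0.2143, 0.0455]
tool_rot: [2.297, 2.142, 0.0]
ft_force: [0.1, 0.2, 3.3]
grip_width: 0.298
grip_force: 8.0
```

```bash
python3 -c "
from ov import *
plan([.5868,-.285,.0455],PHI,3)"
```

```text
t 31.28 pos [ 0.4564 -0.2143  0.0455] yaw 1.501 tilt 0.0011 w 0.298 F [0.1 0.2 3.3] q [ 0.92  0.18 -0.57  1.96  0.12  1.03  0.22]
call 0 tx -20.5 ty 45.0 tz 0.0 wz 0.000
call 1 tx -20.5 ty 45.0 tz 0.0 wz 0.000
call 2 tx -20.5 ty 45.0 tz 0.0 wz 0.000
```

jog_arm --increments '[{"tx": -4, "ty": 9, "tz": 0, "wx": 0, "wy": 0, "wz": 0, "gripper": 0.2}, {"tx": -8, "ty": 18, "tz": 0, "wx": 0, "wy": 0, "wz": 0, "gripper": 0.2}, {"tx": -12, "ty": 27, "tz": 0, "wx": 0, "wy": 0, "wz": 0, "gripper": 0.2}, {"tx": -16, "ty": 36, "tz": 0, "wx": 0, "wy": 0, "wz": 0, "gripper": 0.2}, {"tx": -21, "ty": 45, "tz": 0, "wx": 0, "wy": 0, "wz": 0, "gripper": 0.2}]'

```text
time: 31.7
position: [0.4986, -0.2375, 0.0453]
tool_rot: [-2.295, -2.141, 0.002]
ft_force: [-3.7, 3.2, 7.8]
grip_width: 0.294
grip_force: 8.0
```

jog_arm --increments '[{"tx": -4, "ty": 9, "tz": 0, "wx": 0, "wy": 0, "wz": 0, "gripper": 0.2}, {"tx": -8, "ty": 18, "tz": 0, "wx": 0, "wy": 0, "wz": 0, "gripper": 0.2}, {"tx": -12, "ty": 27, "tz": 0, "wx": 0, "wy": 0, "wz": 0, "gripper": 0.2}, {"tx": -16, "ty": 36, "tz": 0, "wx": 0, "wy": 0, "wz": 0, "gripper": 0.2}, {"tx": -21, "ty": 45, "tz": 0, "wx": 0, "wy": 0, "wz": 0, "gripper": 0.2}]'

```text
time: 32.12
position: [0.5421, -0.2616, 0.0453]
tool_rot: [-2.295, -2.141, 0.002]
ft_force: [-2.8, 3.1, 7.0]
grip_width: 0.294
grip_force: 8.0
```

jog_arm --increments '[{"tx": -4, "ty": 9, "tz": 0, "wx": 0, "wy": 0, "wz": 0, "gripper": 0.2}, {"tx": -8, "ty": 18, "tz": 0, "wx": 0, "wy": 0, "wz": 0, "gripper": 0.2}, {"tx": -12, "ty": 27, "tz": 0, "wx": 0, "wy": 0, "wz": 0, "gripper": 0.2}, {"tx": -16, "ty": 36, "tz": 0, "wx": 0, "wy": 0, "wz": 0, "gripper": 0.2}, {"tx": -21, "ty": 45, "tz": 0, "wx": 0, "wy": 0, "wz": 0, "gripper": 0.2}]'

```text
time: 32.53
position: [0.5856, -0.2856, 0.0454]
tool_rot: [-2.296, -2.141, 0.002]
ft_force: [-3.3, 2.5, 7.3]
grip_width: 0.296
grip_force: 8.0
```

jog_arm --increments '[{"tx": 0, "ty": 0, "tz": 0, "wx": 0, "wy": 0, "wz": 0, "gripper": 0.2}, {"tx": 0, "ty": 0, "tz": 0, "wx": 0, "wy": 0, "wz": 0, "gripper": 0.2}, {"tx": 0, "ty": 0, "tz": 0, "wx": 0, "wy": 0, "wz": 0, "gripper": 0.2}, {"tx": 0, "ty": 0, "tz": 0, "wx": 0, "wy": 0, "wz": 0, "gripper": 0.2}, {"tx": 0, "ty": 0, "tz": 0, "wx": 0, "wy": 0, "wz": 0, "gripper": 0.2}]'

```text
time: 32.95
position: [0.5864, -0.2864, 0.0454]
tool_rot: [2.297, 2.142, 0.0]
ft_force: [1.5, -1.4, 3.1]
grip_width: 0.294
grip_force: 8.0
```

jog_arm --increments '[{"tx": 0, "ty": 0, "tz": 0, "wx": 0, "wy": 0, "wz": 0, "gripper": 0.7}, {"tx": 0, "ty": 0, "tz": 0, "wx": 0, "wy": 0, "wz": 0, "gripper": 0.7}, {"tx": 0, "ty": 0, "tz": 0, "wx": 0, "wy": 0, "wz": 0, "gripper": 0.7}, {"tx": 0, "ty": 0, "tz": 0, "wx": 0, "wy": 0, "wz": 0, "gripper": 0.7}, {"tx": 0, "ty": 0, "tz": 0, "wx": 0, "wy": 0, "wz": 0, "gripper": 0.7}]'

```text
time: 33.37
position: [0.5854, -0.2861, 0.0445]
tool_rot: [-2.297, -2.141, 0.001]
ft_force: [-0.2, 0.6, 0.4]
grip_width: 0.588
grip_force: 0.0
```

jog_arm --increments '[{"tx": 0, "ty": 0, "tz": -15, "wx": 0, "wy": 0, "wz": 0, "gripper": 0.7}, {"tx": 0, "ty": 0, "tz": -40, "wx": 0, "wy": 0, "wz": 0, "gripper": 0.7}, {"tx": 0, "ty": 0, "tz": -75, "wx": 0, "wy": 0, "wz": 0, "gripper": 0.6}, {"tx": 0, "ty": 0, "tz": -105, "wx": 0, "wy": 0, "wz": 0, "gripper": 0.6}, {"tx": 0, "ty": 0, "tz": -105, "wx": 0, "wy": 0, "wz": 0, "gripper": 0.6}]'

```text
time: 33.78
position: [0.5899, -0.2875, 0.1574]
tool_rot: [2.29, 2.135, 0.006]
ft_force: [1.1, -0.3, 1.0]
grip_width: 0.611
grip_force: 0.0
```

```bash
python3 -c "
from ov import *
t=cam('top');s=cam('side')
for n,im in(('top',t),('side',s)):
    M=masks(im['color'])['red'];u,v=proj(im,[.4277,.3348,.1]);c=cent(M,u,v,14);print(n,'ball',pix2z(im,c[0],c[1],.1).round(4),c[2])
    c=im['color'].astype(int)
    u,v=map(int,proj(im,[.455,.315,.033]))
    w=50 if n=='side' else 28
    g=c[v-w:v+w,u-w:u+w];m=((g.max(2)-g.min(2)<32)&(g.mean(2)>100)).astype(np.uint8)
    k,l,st,ce=cv2.connectedComponentsWithStats(m);i=1+st[1:,4].argmax();ys,xs=np.nonzero(l==i)
    r=cv2.minAreaRect(np.array([pix2z(im,x+u-w,y+v-w,.033)[:2]*1000 for x,y in zip(xs,ys)],np.float32));print('block',r,st[i,4])
print(knobs(t,[(.584,.0895),(.601,-.0445),(.5862,-.285)]))
plan([.53,0.1,.16],1.3,3)"
```

```text
top ball [0.4277 0.3346 0.1   ] 67
block ((465.11553955078125, 322.3177185058594), (49.748451232910156, 69.23417663574219), 77.70252227783203) 432
side ball [0.4292 0.326  0.1   ] 156
block ((458.6358642578125, 318.51739501953125), (94.69596862792969, 81.91101837158203), 77.71646118164062) 1178
[([0.5801, 0.0925], 51), ([0.5968, -0.0427], 50), ([0.5829, -0.2825], 64)]
t 33.88 pos [ 0.5869 -0.2866  0.1517] yaw 1.501 tilt 0.0029 w 0.602 F [-0.6  1.1 -0.5] q [ 0.83  0.4  -0.54  1.49  0.21  1.31  0.2 ]
call 0 tx 127.2 ty -28.0 tz -2.8 wz 0.067
call 1 tx 125.1 ty -36.4 tz -2.8 wz 0.067
call 2 tx 122.3 ty -44.7 tz -2.8 wz 0.067
```

```bash
python3 -c "
from ov import *
t=cam('top')
print('A lid from crop',pix2z(t,285.4,246,.061).round(4))
# lid fit: 61 mm-high disc of radius 50 mm, best overlap of grey-bright lid pixels against a disc/annulus template
g=cv2.GaussianBlur(t['color'],(0,0),.8).mean(2)
th=np.linspace(0,2*np.pi,120,endpoint=False)
def edge(p):
    def smp(r):
        a=np.array([proj(t,[p[0]+r*np.cos(x),p[1]+r*np.sin(x),.061]) for x in th],np.float32)
        return cv2.remap(g.astype(np.float32),a[:,0].reshape(1,-1),a[:,1].reshape(1,-1),cv2.INTER_LINEAR)[0]
    return np.clip(smp(.0475)-smp(.0525),0,60).mean()
for m in [(.5846,.0902),(.6005,-.0437),(.5863,-.285)]:
    b=max((edge((m[0]+i*.001,m[1]+j*.001)),i,j) for i in range(-9,10) for j in range(-9,10)); print(m,'lid off mm',b)
plan([.428,.333,.15],1.33,4)"
```

```text
A lid from crop [0.5802 0.0924 0.061 ]
(0.5846, 0.0902) lid off mm (np.float32(40.354973), -1, 5)
(0.6005, -0.0437) lid off mm (np.float32(41.378914), 0, 1)
(0.5863, -0.285) lid off mm (np.float32(30.278597), -1, 1)
t 33.93 pos [ 0.5858 -0.2863  0.1498] yaw 1.501 tilt 0.0005 w 0.603 F [-0.  -0.1 -0.4] q [ 0.83  0.4  -0.54  1.49  0.21  1.31  0.2 ]
call 0 tx 151.7 ty -50.2 tz -0.0 wz 0.043
call 1 tx 149.4 ty -56.6 tz -0.0 wz 0.043
call 2 tx 146.8 ty -62.9 tz -0.0 wz 0.043
call 3 tx 144.0 ty -69.1 tz -0.0 wz 0.043
```

Pots B and C sit within ~1.5 mm; pot A is ~3–5 mm off in +y. I'll stop at A on the way and nudge it.

```bash
python3 -c "
from ov import *
plan([.5835,.092,.115],PHI,2)"
```

```text
t 33.93 pos [ 0.5858 -0.2863  0.1498] yaw 1.501 tilt 0.0005 w 0.603 F [-0.  -0.1 -0.4] q [ 0.83  0.4  -0.54  1.49  0.21  1.31  0.2 ]
call 0 tx 188.6 ty -14.4 tz 17.4 wz 0.000
call 1 tx 188.6 ty -14.4 tz 17.4 wz 0.000
```

jog_arm --increments '[{"tx": 188, "ty": -14, "tz": 0, "wx": 0, "wy": 0, "wz": 0, "gripper": 0.7}, {"tx": 188, "ty": -14, "tz": 0, "wx": 0, "wy": 0, "wz": 0, "gripper": 0.7}, {"tx": 188, "ty": -14, "tz": 0, "wx": 0, "wy": 0, "wz": 0, "gripper": 0.7}, {"tx": 188, "ty": -14, "tz": 0, "wx": 0, "wy": 0, "wz": 0, "gripper": 0.7}, {"tx": 188, "ty": -14, "tz": 0, "wx": 0, "wy": 0, "wz": 0, "gripper": 0.7}]'

```text
time: 34.35
position: [0.5838, -0.0908, 0.1484]
tool_rot: [-2.288, -2.146, -0.0]
ft_force: [-0.6, 1.9, -0.2]
grip_width: 0.699
grip_force: 0.0
```

jog_arm --increments '[{"tx": 188, "ty": -14, "tz": 35, "wx": 0, "wy": 0, "wz": 0, "gripper": 0.7}, {"tx": 188, "ty": -14, "tz": 35, "wx": 0, "wy": 0, "wz": 0, "gripper": 0.7}, {"tx": 188, "ty": -14, "tz": 35, "wx": 0, "wy": 0, "wz": 0, "gripper": 0.7}, {"tx": 188, "ty": -14, "tz": 35, "wx": 0, "wy": 0, "wz": 0, "gripper": 0.7}, {"tx": 188, "ty": -14, "tz": 35, "wx": 0, "wy": 0, "wz": 0, "gripper": 0.7}]'

```text
time: 34.77
position: [0.5817, 0.0962, 0.1126]
tool_rot: [-2.289, -2.145, 0.002]
ft_force: [0.1, 1.2, 1.2]
grip_width: 0.697
grip_force: 0.0
```

jog_arm --increments '[{"tx": 0, "ty": 0, "tz": 0, "wx": 0, "wy": 0, "wz": 0, "gripper": 0.7}, {"tx": 0, "ty": 0, "tz": 0, "wx": 0, "wy": 0, "wz": 0, "gripper": 0.7}, {"tx": 0, "ty": 0, "tz": 0, "wx": 0, "wy": 0, "wz": 0, "gripper": 0.7}, {"tx": 0, "ty": 0, "tz": 0, "wx": 0, "wy": 0, "wz": 0, "gripper": 0.7}, {"tx": 0, "ty": 0, "tz": 0, "wx": 0, "wy": 0, "wz": 0, "gripper": 0.7}]'

```text
time: 35.18
position: [0.5847, 0.0885, 0.1147]
tool_rot: [2.301, 2.139, -0.001]
ft_force: [0.6, -0.2, -0.5]
grip_width: 0.696
grip_force: 0.0
```

```bash
python3 -c "
from ov import *
from h import sideknob
plan([.5835,.092,.0445],PHI,1)
s=cam('side');print(sideknob(s,(.583,.09)))"
```

```text
t 35.18 pos [0.5847 0.0885 0.1147] yaw 1.498 tilt 0.0009 w 0.696 F [ 0.6 -0.2 -0.5] q [ 0.4   0.33 -0.71  1.68  0.23  1.22 -0.44]
call 0 tx 3.4 ty -1.4 tz 70.2 wz -0.003
([0.583, 0.0915], 152)
```

jog_arm --increments '[{"tx": 3, "ty": -1, "tz": 20, "wx": 0, "wy": 0, "wz": 0, "gripper": 0.7}, {"tx": 3, "ty": -1, "tz": 40, "wx": 0, "wy": 0, "wz": 0, "gripper": 0.7}, {"tx": 3, "ty": -1, "tz": 60, "wx": 0, "wy": 0, "wz": 0, "gripper": 0.7}, {"tx": 3, "ty": -1, "tz": 70, "wx": 0, "wy": 0, "wz": 0, "gripper": 0.7}, {"tx": 3, "ty": -1, "tz": 70, "wx": 0, "wy": 0, "wz": 0, "gripper": 0.7}]'

```text
time: 35.65
position: [0.5819, 0.0924, 0.0426]
tool_rot: [-2.297, -2.139, 0.006]
ft_force: [-0.2, -0.7, -0.4]
grip_width: 0.696
grip_force: 0.0
```

jog_arm --increments '[{"tx": 0, "ty": 0, "tz": 0, "wx": 0, "wy": 0, "wz": 0, "gripper": 0.2}, {"tx": 0, "ty": 0, "tz": 0, "wx": 0, "wy": 0, "wz": 0, "gripper": 0.2}, {"tx": 0, "ty": 0, "tz": 0, "wx": 0, "wy": 0, "wz": 0, "gripper": 0.2}, {"tx": 0, "ty": 0, "tz": 0, "wx": 0, "wy": 0, "wz": 0, "gripper": 0.2}, {"tx": 0, "ty": 0, "tz": 0, "wx": 0, "wy": 0, "wz": 0, "gripper": 0.2}]' --grip_force 8

```text
time: 36.07
position: [0.5843, 0.0938, 0.0459]
tool_rot: [2.297, 2.142, 0.002]
ft_force: [0.2, -0.4, 0.3]
grip_width: 0.41
grip_force: 0.0
```

jog_arm --increments '[{"tx": 0, "ty": 0, "tz": 0, "wx": 0, "wy": 0, "wz": 0, "gripper": 0.2}, {"tx": 0, "ty": 0, "tz": 0, "wx": 0, "wy": 0, "wz": 0, "gripper": 0.2}, {"tx": 0, "ty": 0, "tz": 0, "wx": 0, "wy": 0, "wz": 0, "gripper": 0.2}, {"tx": 0, "ty": 0, "tz": 0, "wx": 0, "wy": 0, "wz": 0, "gripper": 0.2}, {"tx": 0, "ty": 0, "tz": 0, "wx": 0, "wy": 0, "wz": 0, "gripper": 0.2}]'

```text
time: 36.48
position: [0.5838, 0.0938, 0.0454]
tool_rot: [2.297, 2.142, 0.0]
ft_force: [-0.7, -0.7, 3.6]
grip_width: 0.297
grip_force: 8.0
```

jog_arm --increments '[{"tx": -2, "ty": 1, "tz": 0, "wx": 0, "wy": 0, "wz": 0, "gripper": 0.2}, {"tx": -4, "ty": 1, "tz": 0, "wx": 0, "wy": 0, "wz": 0, "gripper": 0.2}, {"tx": -4, "ty": 1, "tz": 0, "wx": 0, "wy": 0, "wz": 0, "gripper": 0.2}, {"tx": -4, "ty": 1, "tz": 0, "wx": 0, "wy": 0, "wz": 0, "gripper": 0.2}, {"tx": -4, "ty": 1, "tz": 0, "wx": 0, "wy": 0, "wz": 0, "gripper": 0.2}]'

```text
time: 36.9
position: [0.5848, 0.0905, 0.0454]
tool_rot: [2.297, 2.143, 0.002]
ft_force: [0.0, 3.7, 4.2]
grip_width: 0.292
grip_force: 8.0
```

jog_arm --increments '[{"tx": 0, "ty": 0, "tz": 0, "wx": 0, "wy": 0, "wz": 0, "gripper": 0.7}, {"tx": 0, "ty": 0, "tz": 0, "wx": 0, "wy": 0, "wz": 0, "gripper": 0.7}, {"tx": 0, "ty": 0, "tz": 0, "wx": 0, "wy": 0, "wz": 0, "gripper": 0.7}, {"tx": 0, "ty": 0, "tz": 0, "wx": 0, "wy": 0, "wz": 0, "gripper": 0.7}, {"tx": 0, "ty": 0, "tz": 0, "wx": 0, "wy": 0, "wz": 0, "gripper": 0.7}]'

```text
time: 37.32
position: [0.5842, 0.0889, 0.0446]
tool_rot: [2.298, 2.142, -0.002]
ft_force: [-0.3, -0.4, 0.5]
grip_width: 0.589
grip_force: 0.0
```

jog_arm --increments '[{"tx": 0, "ty": 0, "tz": -15, "wx": 0, "wy": 0, "wz": 0, "gripper": 0.7}, {"tx": 0, "ty": 0, "tz": -40, "wx": 0, "wy": 0, "wz": 0, "gripper": 0.7}, {"tx": 0, "ty": 0, "tz": -75, "wx": 0, "wy": 0, "wz": 0, "gripper": 0.6}, {"tx": 0, "ty": 0, "tz": -95, "wx": 0, "wy": 0, "wz": 0, "gripper": 0.6}, {"tx": 0, "ty": 0, "tz": -95, "wx": 0, "wy": 0, "wz": 0, "gripper": 0.6}]'

```text
time: 37.73
position: [0.5876, 0.0904, 0.1452]
tool_rot: [2.294, 2.138, 0.01]
ft_force: [0.2, 0.2, -0.1]
grip_width: 0.613
grip_force: 0.0
```

```bash
python3 -c "
from ov import *
plan([.428,.333,.14],1.33,2)"
```

```text
t 37.73 pos [0.5876 0.0904 0.1452] yaw 1.501 tilt 0.0084 w 0.613 F [ 0.2  0.2 -0.1] q [ 0.41  0.3  -0.72  1.65  0.21  1.26 -0.43]
call 0 tx 115.4 ty -88.1 tz 2.6 wz 0.085
call 1 tx 107.5 ty -97.6 tz 2.6 wz 0.085
```

jog_arm --increments '[{"tx": 115, "ty": -87, "tz": 0, "wx": 0, "wy": 0, "wz": 0.085, "gripper": 0.6}, {"tx": 115, "ty": -87, "tz": 0, "wx": 0, "wy": 0, "wz": 0.085, "gripper": 0.6}, {"tx": 115, "ty": -87, "tz": 0, "wx": 0, "wy": 0, "wz": 0.085, "gripper": 0.6}, {"tx": 115, "ty": -87, "tz": 0, "wx": 0, "wy": 0, "wz": 0.085, "gripper": 0.6}, {"tx": 115, "ty": -87, "tz": 0, "wx": 0, "wy": 0, "wz": 0.085, "gripper": 0.6}]'

```text
time: 38.15
position: [0.5016, 0.2162, 0.1397]
tool_rot: [-2.376, -2.053, 0.0]
ft_force: [-0.2, -0.1, -0.4]
grip_width: 0.598
grip_force: 0.0
```

jog_arm --increments '[{"tx": 107, "ty": -97, "tz": 0, "wx": 0, "wy": 0, "wz": 0.085, "gripper": 0.6}, {"tx": 107, "ty": -97, "tz": 0, "wx": 0, "wy": 0, "wz": 0.085, "gripper": 0.6}, {"tx": 107, "ty": -97, "tz": 0, "wx": 0, "wy": 0, "wz": 0.085, "gripper": 0.6}, {"tx": 107, "ty": -97, "tz": 0, "wx": 0, "wy": 0, "wz": 0.085, "gripper": 0.6}, {"tx": 107, "ty": -97, "tz": 0, "wx": 0, "wy": 0, "wz": 0.085, "gripper": 0.6}]'

```text
time: 38.57
position: [0.4223, 0.3358, 0.1398]
tool_rot: [-2.461, -1.949, -0.0]
ft_force: [-0.5, 1.0, 0.3]
grip_width: 0.601
grip_force: 0.0
```

jog_arm --increments '[{"tx": 0, "ty": 0, "tz": 0, "wx": 0, "wy": 0, "wz": 0, "gripper": 0.6}, {"tx": 0, "ty": 0, "tz": 0, "wx": 0, "wy": 0, "wz": 0, "gripper": 0.6}, {"tx": 0, "ty": 0, "tz": 0, "wx": 0, "wy": 0, "wz": 0, "gripper": 0.6}, {"tx": 0, "ty": 0, "tz": 0, "wx": 0, "wy": 0, "wz": 0, "gripper": 0.6}, {"tx": 0, "ty": 0, "tz": 0, "wx": 0, "wy": 0, "wz": 0, "gripper": 0.6}]'

```text
time: 38.98
position: [0.4272, 0.3299, 0.1398]
tool_rot: [2.474, 1.936, -0.001]
ft_force: [0.4, 0.2, 0.4]
grip_width: 0.602
grip_force: 0.0
```

```bash
cat > lid.py <<'E'
from h import *
def lids(t):
    g=cv2.GaussianBlur(t['color'],(0,0),.8).mean(2).astype(np.float32);th=np.linspace(0,2*np.pi,120,endpoint=False)
    def edge(p):
        def smp(r):
            a=np.array([proj(t,[p[0]+r*np.cos(x),p[1]+r*np.sin(x),.061]) for x in th],np.float32)
            return cv2.remap(g,a[:,0].reshape(1,-1),a[:,1].reshape(1,-1),cv2.INTER_LINEAR)[0]
        return np.clip(smp(.0475)-smp(.0525),0,60).mean()
    for m in [(.5846,.0902),(.6005,-.0437),(.5863,-.285)]:
        print(m,'lid off mm',max((round(float(edge((m[0]+i*.001,m[1]+j*.001))),1),i,j) for i in range(-9,10) for j in range(-9,10)))
E
python3 -c "
from lid import *
t=cam('top');lids(t);print(knobs(t,[(.584,.0895),(.601,-.0445),(.5862,-.285)]));yell(t)
s=cam('side');M=masks(s['color'])['red'];u,v=proj(s,[.4277,.3348,.1]);c=cent(M,u,v,14);print('ball',pix2z(s,c[0],c[1],.1).round(4),c[2])
plan([.428,.333,.058],1.33,1)"
```

```text
(0.5846, 0.0902) lid off mm (39.6, 1, -1)
(0.6005, -0.0437) lid off mm (42.9, 0, 1)
(0.5863, -0.285) lid off mm (48.1, -1, 0)
[([0.5813, 0.0885], 41), ([0.5971, -0.0438], 44), ([0.5825, -0.2828], 63)]
tube end px 246.0 [0.5922 0.1852 0.063 ]
ball [0.4292 0.326  0.1   ] 155
t 39.08 pos [0.4269 0.3305 0.1399] yaw 1.329 tilt 0.0003 w 0.598 F [-0.1 -0.2  0.8] q [ 0.08  0.21 -0.87  1.77  0.17  1.24 -1.08]
call 0 tx 2.7 ty 0.5 tz 81.9 wz -0.001
```

All three pots within ~1.5 mm and the tube end is three holes in. Straddle the ball and throw the lever.

jog_arm --increments '[{"tx": 1, "ty": 0, "tz": 20, "wx": 0, "wy": 0, "wz": 0, "gripper": 0.6}, {"tx": 1, "ty": 0, "tz": 40, "wx": 0, "wy": 0, "wz": 0, "gripper": 0.6}, {"tx": 1, "ty": 0, "tz": 60, "wx": 0, "wy": 0, "wz": 0, "gripper": 0.6}, {"tx": 1, "ty": 0, "tz": 80, "wx": 0, "wy": 0, "wz": 0, "gripper": 0.6}, {"tx": 1, "ty": 0, "tz": 80, "wx": 0, "wy": 0, "wz": 0, "gripper": 0.6}]'

```text
time: 39.5
position: [0.4244, 0.3298, 0.0564]
tool_rot: [-2.471, -1.939, 0.011]
ft_force: [-0.8, -0.3, 0.6]
grip_width: 0.6
grip_force: 0.0
```

jog_arm --increments '[{"tx": 0, "ty": 10, "tz": 0, "wx": 0, "wy": 0, "wz": 0, "gripper": 0.6}, {"tx": 0, "ty": 20, "tz": 0, "wx": 0, "wy": 0, "wz": 0, "gripper": 0.6}, {"tx": 0, "ty": 30, "tz": 0, "wx": 0, "wy": 0, "wz": 0, "gripper": 0.6}, {"tx": 0, "ty": 40, "tz": 0, "wx": 0, "wy": 0, "wz": 0, "gripper": 0.6}, {"tx": 0, "ty": 50, "tz": 0, "wx": 0, "wy": 0, "wz": 0, "gripper": 0.6}]'

```text
time: 39.92
position: [0.4773, 0.3202, 0.061]
tool_rot: [2.472, 1.938, 0.003]
ft_force: [-0.9, -0.5, 1.4]
grip_width: 0.602
grip_force: 0.6
```

```bash
python3 -c "
from ov import *
plan([.5145,.312,.06],1.33,1)
s=cam('side');M=masks(s['color'])['red'];u,v=proj(s,[.465,.322,.11]);c=cent(M,u,v,25);print(c and pix2z(s,c[0],c[1],.108).round(4),c)"
```

```text
t 39.92 pos [0.4773 0.3202 0.061 ] yaw 1.330 tilt 0.0018 w 0.602 F [-0.9 -0.5  1.4] q [ 0.04  0.37 -0.81  1.78  0.3   1.12 -1.1 ]
call 0 tx 0.9 ty 38.1 tz 1.0 wz -0.000
[0.4562 0.3288 0.108 ] (np.float64(304.0), np.float64(325.0), np.int64(1))
```

jog_arm --increments '[{"tx": 0, "ty": 8, "tz": 0, "wx": 0, "wy": 0, "wz": 0, "gripper": 0.6}, {"tx": 0, "ty": 16, "tz": 0, "wx": 0, "wy": 0, "wz": 0, "gripper": 0.6}, {"tx": 0, "ty": 24, "tz": 0, "wx": 0, "wy": 0, "wz": 0, "gripper": 0.6}, {"tx": 0, "ty": 31, "tz": 0, "wx": 0, "wy": 0, "wz": 0, "gripper": 0.6}, {"tx": 0, "ty": 36, "tz": 0, "wx": 0, "wy": 0, "wz": 0, "gripper": 0.6}]'

```text
time: 40.38
position: [0.5109, 0.3112, 0.0597]
tool_rot: [2.472, 1.939, -0.001]
ft_force: [-0.1, 0.1, -0.1]
grip_width: 0.597
grip_force: 0.5
```

jog_arm --increments '[{"tx": 0, "ty": 1, "tz": 0, "wx": 0, "wy": 0, "wz": 0, "gripper": 0.6}, {"tx": 0, "ty": 2, "tz": 0, "wx": 0, "wy": 0, "wz": 0, "gripper": 0.6}, {"tx": 0, "ty": 3, "tz": 0, "wx": 0, "wy": 0, "wz": 0, "gripper": 0.6}, {"tx": 0, "ty": 4, "tz": 0, "wx": 0, "wy": 0, "wz": 0, "gripper": 0.6}, {"tx": 0, "ty": 4, "tz": 0, "wx": 0, "wy": 0, "wz": 0, "gripper": 0.6}]'

```text
time: 40.8
position: [0.5138, 0.3108, 0.06]
tool_rot: [2.471, 1.94, -0.0]
ft_force: [-1.3, -1.3, -0.5]
grip_width: 0.603
grip_force: 0.4
```

jog_arm --increments '[{"tx": 0, "ty": 1, "tz": 0, "wx": 0, "wy": 0, "wz": 0, "gripper": 0.6}, {"tx": 0, "ty": 2, "tz": 0, "wx": 0, "wy": 0, "wz": 0, "gripper": 0.6}, {"tx": 0, "ty": 3, "tz": 0, "wx": 0, "wy": 0, "wz": 0, "gripper": 0.6}, {"tx": 0, "ty": 4, "tz": 0, "wx": 0, "wy": 0, "wz": 0, "gripper": 0.6}, {"tx": 0, "ty": 4, "tz": 0, "wx": 0, "wy": 0, "wz": 0, "gripper": 0.6}]'

```text
time: 41.22
position: [0.5165, 0.3103, 0.0599]
tool_rot: [-2.47, -1.94, 0.003]
ft_force: [-4.6, 0.4, 0.7]
grip_width: 0.602
grip_force: 2.5
```

jog_arm --increments '[{"tx": 0, "ty": 1, "tz": 0, "wx": 0, "wy": 0, "wz": 0, "gripper": 0.6}, {"tx": 0, "ty": 2, "tz": 0, "wx": 0, "wy": 0, "wz": 0, "gripper": 0.6}, {"tx": 0, "ty": 3, "tz": 0, "wx": 0, "wy": 0, "wz": 0, "gripper": 0.6}, {"tx": 0, "ty": 3, "tz": 0, "wx": 0, "wy": 0, "wz": 0, "gripper": 0.6}, {"tx": 0, "ty": 3, "tz": 0, "wx": 0, "wy": 0, "wz": 0, "gripper": 0.6}]'

```text
time: 41.63
position: [0.5167, 0.3103, 0.0596]
tool_rot: [-2.466, -1.94, 0.009]
ft_force: [-11.2, 0.7, 3.9]
grip_width: 0.602
grip_force: 5.1
```

The lever is at its stop (force rises, no more motion). Back off and rise.

jog_arm --increments '[{"tx": 0, "ty": -10, "tz": 0, "wx": 0, "wy": 0, "wz": 0, "gripper": 0.65}, {"tx": 0, "ty": -16, "tz": 0, "wx": 0, "wy": 0, "wz": 0, "gripper": 0.65}, {"tx": 0, "ty": -16, "tz": 0, "wx": 0, "wy": 0, "wz": 0, "gripper": 0.65}, {"tx": 0, "ty": -16, "tz": 0, "wx": 0, "wy": 0, "wz": 0, "gripper": 0.65}, {"tx": 0, "ty": -16, "tz": 0, "wx": 0, "wy": 0, "wz": 0, "gripper": 0.65}]'

```text
time: 42.05
position: [0.5063, 0.3125, 0.0603]
tool_rot: [2.471, 1.938, 0.002]
ft_force: [0.7, 0.2, -0.3]
grip_width: 0.647
grip_force: 0.0
```

jog_arm --increments '[{"tx": 0, "ty": 0, "tz": -20, "wx": 0, "wy": 0, "wz": 0, "gripper": 0.65}, {"tx": 0, "ty": 0, "tz": -50, "wx": 0, "wy": 0, "wz": 0, "gripper": 0.65}, {"tx": 0, "ty": 0, "tz": -80, "wx": 0, "wy": 0, "wz": 0, "gripper": 0.65}, {"tx": 0, "ty": 0, "tz": -110, "wx": 0, "wy": 0, "wz": 0, "gripper": 0.65}, {"tx": 0, "ty": 0, "tz": -140, "wx": 0, "wy": 0, "wz": 0, "gripper": 0.65}]'

```text
time: 42.47
position: [0.5059, 0.3124, 0.2016]
tool_rot: [2.472, 1.938, 0.001]
ft_force: [0.3, 0.1, 0.1]
grip_width: 0.653
grip_force: 0.0
```

jog_arm --increments '[{"tx": -60, "ty": -60, "tz": -30, "wx": 0, "wy": 0, "wz": 0, "gripper": 0.65}, {"tx": -60, "ty": -60, "tz": -30, "wx": 0, "wy": 0, "wz": 0, "gripper": 0.65}, {"tx": -60, "ty": -60, "tz": -30, "wx": 0, "wy": 0, "wz": 0, "gripper": 0.65}, {"tx": -60, "ty": -60, "tz": -30, "wx": 0, "wy": 0, "wz": 0, "gripper": 0.65}, {"tx": -60, "ty": -60, "tz": -30, "wx": 0, "wy": 0, "wz": 0, "gripper": 0.65}]'

```text
time: 42.88
position: [0.434, 0.2683, 0.2305]
tool_rot: [2.471, 1.936, 0.003]
ft_force: [-0.1, 0.2, 0.0]
grip_width: 0.653
grip_force: 0.0
```

```bash
python3 -c "
from lid import *
t=cam('top');lids(t)
s=cam('side');M=masks(s['color'])['red'];u,v=proj(s,[.503,.313,.1]);c=cent(M,u,v,20);print('ball',c and pix2z(s,c[0],c[1],.1).round(4),c)
cv2.imwrite('pics/end.png',s['color']);plan([.45,.2,.2],None)"
```

```text
(0.5846, 0.0902) lid off mm (39.5, 1, -1)
(0.6005, -0.0437) lid off mm (42.8, 0, 1)
(0.5863, -0.285) lid off mm (47.9, -1, 0)
ball [0.5045 0.3107 0.1   ] (np.float64(282.048275862069), np.float64(314.92413793103447), np.int64(145))
t 42.98 pos [0.4337 0.2688 0.2295] yaw 1.330 tilt 0.0007 w 0.649 F [-0.4 -0.4 -0.5] q [ 0.23  0.05 -0.86  1.71  0.04  1.4  -0.87]
call 0 tx -62.9 ty 32.3 tz 29.5 wz -0.000
```

View pics/end.png

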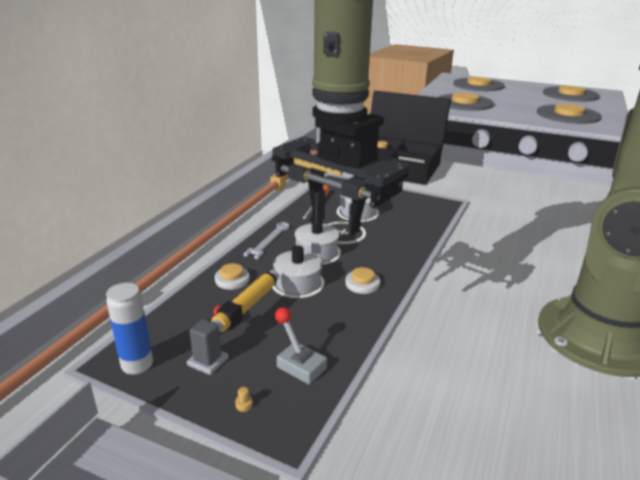

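The final side view shows the pots on their rings, the red button out at (219,309) with the tube short, and the lever's ball at (282,315). It travelled 77 mm, so it is fully over. Handing in.

```bash
python3 -c "
from h import *
print(ctrl.close_job())"
```

```text
the job is handed in; nothing more can be done
None
```

The job is handed in, with no verdict shown: the rail is locked three holes shorter, the three pots present each stand within about 2 mm of their ring's centre by camera, and the isolator lever is fully over.

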